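# Third hand at the gluing jig

## Robot

A 6-joint arm with a two-finger parallel gripper is mounted at the origin on a cart in front of the work surface, level with it; the furniture and walls round the work are solid. World frame = base frame: x ahead of the robot, y to its left, z up, the work surface at z = 0. Lengths are in m, angles in rad, forces in N, time in s.
With the tool pointing down it reaches from about 0.3 to 0.775 m from the base axis. Payload 14.6 kg.
Tool frame: the origin (TCP) lies between the finger pads; the fingertips stand 11 mm ahead of it and the grasp point (between the pads) lies 8 mm behind it; y points along the fingers, z is the direction in which the jaws open and shut, and the axes are right-handed (so a half turn about y gives the same grasp; the last joint's range is limited). The gripper opens to 94 mm and grips with 3 to 60 N. Pads are 16 mm wide; open, the fingers measure 119 mm over their backs; the gripper's body (75 mm by 177 mm) begins 78 mm behind the grasp point.
Start: joints at [-1.359, 0.3, 1.521, -0, 1.321, -0.067], TCP at [0.151, -0.529, 0.216] pointing down, gripper open.
Joint ranges: [-3.03, 3.03], [-0.79, 2.21], [0.23, 2.52], [-1.04, 4.18], [0, 3.07], [-2.55, 2.55]. Speed limits (rad/s): [2.22, 2.22, 2.57, 3.14, 3.14, 3.14].

## Interface

Orientations are given as a rotation vector (axis times angle).
In Python, from rig import manip, viewer gives the robot as it stands.
- The arm moves only by the shell command python3 -m inch 'ROWS' [OPENING] [FORCE]. ROWS is JSON, a list of rows, each a list of 4 numbers: the shift along the tool's x, y, z in m, then the turn about the tool's y in rad. In form: [[tx, ty, tz, yaw], ...]. A call has 1 to 5 rows; each row shifts and turns the commanded pose from where the row before left it, along the tool's axes as they then stand; what a row does not reach is not made up. A row lasts 1/12 s, in which the tool goes at most 41.7 mm and 7.16 degrees, less where a joint would pass 70% of its speed; a pose out of reach is approached as far as the arm can. A call is refused whole if a number of a shift passes 0.0417 or a number of a turn 0.125, either way. A call with a gripper value outside its range is refused whole. OPENING is the opening in per cent of the stroke, from 0 (shut) to 100 (fully open), set as the call begins (- or left out, the last holds). The fingers move at their own pace and stop on an object; FORCE is the grip in N (left out, the last holds). Time passes only in rows, so rows that do not move let the fingers close. It gives the time, the measured TCP pose, the force and the opening at its end, in the units of the state.
- manip.get_obs(): the state, without advancing time (a new reading comes with each control period).
- viewer.capture(name): name is "scene" or "side" or "wrist"; returns (picture, depth): 400x640x3 uint8, red, green, blue; 400x640 float32, m along the optical axis (not along the pixel's ray), 0 where there is no reading.
- viewer.camera_model(name): a dict with "K" (3x3 intrinsics, pixels), "k1" (the pictures are not rectified: a ray, as slopes to the right and down, at radius r is drawn at 1 + k1 r^2 times it, then the intrinsics apply), "rvec" (rotation vector, rad) and "tvec" (3), from world to camera coordinates, as OpenCV has them. Camera axes: x right, y down, z forward; pixel columns grow to the right and rows downward; lengths in m; the calibration is good to about 2 mm. A picture is of the moment at which its call begins: read the wrist's pose just before it. camera_model takes no time and is no camera call; for the wrist camera it gives the pose at the moment of the call.
- manip.finish_job(): hands the job in, once; it reports no verdict.
The state is a dict: "time": time; "q": joint angles; "dq": joint speeds; "effort": joint torques, N m; "position": TCP position; "orientation": TCP orientation; "contact_force": force on the tool from outside, world axes, zero at the start; "torque": the same for the moment, N m; "gripper_width": finger opening in m.
Only numpy, scipy, OpenCV 4.12 (cv2) and the standard library are available. Lean on these libraries where they do the work, as an engineer would, in place of code of your own. Each camera call takes 0.05 s, during which the arm holds its last target.

## Task

Get the gluing jig ready and be the third hand: stand the steel stop pin upright in the jig's socket, fully home, and let go of it. Then pick up the upright wooden block, stand it on the jig's board with its broad face flat against the sprung fence and its narrow side up against the stop pin, and push it into the fence until the pointer stands inside the green band. Your program finishes while still holding the block there with that steady push, never letting the pointer reach the red and not moving the tape roll, bolt and pliers; touch only the block, not the fence or pin, at the end.

Things in the scene. Friction and masses are not known exactly. Their poses are not given: they have to be found in the camera images.
- jig: Gluing jig fixed to the bench: plywood board 130 x 130 x 28 mm; origin at the centre of its underside, z up, x = pushing direction, to the fence. Fence and grey back block stand 30 mm above the board (x 8 to 63, y -60 to 30 mm); 21 mm high gauge rail with the scale at y -64 to -50, x -4 to 44 mm. The board before the fence (x -65 to 8, y -48 to 65 mm) is free for the block.
- socket (a point): Mouth centre of the socket, a blind hole 17 mm across (chamfered mouth) and 24 mm deep in the top of the board, 28 mm above the bench; in the jig frame at x = +8 mm, y = +32.5 mm. Axes as the jig's.
- fence_face (a point): Point on the fence's front face (the face that looks to the jig's -x), 15 mm above the board, at jig y = 0; it moves with the fence (at jig x = +8 mm with the fence at rest). The fence reaches from jig y = -48 to +18 mm and is 8 mm thick. The pointer rides on the fence.
- fence_plate (a joint): Travel of the sprung aluminium fence along the jig's +x in m: 0 at rest, end stop at 0.028. Spring 0.8 N per mm (800 N/m), no preload. The black pointer on it is in the green band from 0.009 to 0.017 (7.2 to 13.6 N) and reaches the red at 0.022.
- pin_center (a point): Loose steel stop pin with orange tip, standing on the bench, 72 mm tall, 0.12 kg; point on its axis half-way up. z up along the pin. From the foot: shank 14 mm across, 22 mm long, tapered end; collar 20 mm across, 6 mm thick; stem to grip 16 mm across, 44 mm long, to the top. Home: shank in the socket, collar resting on the board (this point 14 mm above the board).
- pin_collar (a point): Centre of the underside of the pin's collar, 22 mm above its foot; z up along the pin. It meets the socket point when the pin is home.
- block_center (a point): Centre of the loose wooden block, standing on end on the bench: 75 mm tall, 45 mm wide, 22 mm thick, about 0.08 kg. Its own y axis is along the height (up), x along the 45 mm width, z along the 22 mm thickness (out of a broad face). Either broad face may go to the fence.
- tape_roll: Bystander: roll of blue tape lying flat, 84 mm across, 19 mm high; origin at the centre of its underside.
- hex_bolt: Bystander: steel hex bolt standing on its head, 19 mm across, 61 mm high; origin at the centre of its underside.
- pliers: Bystander: pliers with red handles lying flat, 60 x 146 x 15 mm; origin at the centre of its underside.
There are look-alikes about, which are no part of the job. What is shaped like the part that bears pin_center but blue or purple is not meant.

How it is judged:
By the outcome, as a careful person would: the job done as asked, in the order asked, and still so for the second after the job is handed in, while the arm keeps its last pose, push and grip.
It also fails if it takes over 67 s, if anything falls off the work surface, if the arm or the gripper's body presses on something with over 40 N, if the wrist force passes 120 N, or if a joint passes its speed limit or range.

## Working session

There is one attempt and no reset: what is moved stays moved. The work goes in short steps, Python scripts to look and compute and a shell command to move; the robot and the scene stay as the last step left them, time stands still between calls to the robot, and variables do not carry over. Pictures are saved under pics/ and viewed, and the job is handed in when it is done.

```bash
mkdir -p pics; ls; python3 - <<'E'
from rig import manip, viewer
import cv2
print(manip.get_obs())
for n in ("scene","side","wrist"):
    print(n,viewer.camera_model(n))
    p,d=viewer.capture(n); cv2.imwrite(f"pics/{n}0.png",p[:,:,::-1])
    import numpy as np; np.savez(f"{n}0.npz",p=p,d=d)
E
```

```text
pics
{'time': 0.0, 'q': array([-1.35857495e+00,  3.00472403e-01,  1.52159236e+00,  1.11109555e-05,
        1.32074346e+00, -6.66320514e-02]), 'dq': array([-0.0001448 ,  0.00035851, -0.00015186,  0.00023621, -0.00094282,
        0.00041772]), 'effort': array([-1.36297320e-03, -5.31805944e+01, -3.52735555e+01,  7.07765669e-02,
        2.44184292e-02, -9.08290872e-05]), 'position': array([ 0.15131619, -0.52849855,  0.21588085]), 'orientation': array([-0.29087102,  2.07336787, -2.07082951]), 'contact_force': array([0.50434997, 0.83994174, 0.34194134]), 'torque': array([-0.00162806,  0.00308147,  0.00108702]), 'gripper_width': 0.09409020441420832}
scene {'K': array([[419.73368813,   0.        , 319.01836886],
       [  0.        , 419.73368813, 196.97111975],
       [  0.        ,   0.        ,   1.        ]]), 'k1': -0.03312403759398368, 'rvec': array([ 0.74806986, -2.28975342,  1.4273426 ]), 'tvec': array([0.28423841, 0.33398438, 0.37344144])}
side {'K': array([[454.10790248,   0.        , 313.08075727],
       [  0.        , 454.10790248, 195.40799341],
       [  0.        ,   0.        ,   1.        ]]), 'k1': -0.11408407246374018, 'rvec': array([ 2.05076549, -0.41453103,  0.27532861]), 'tvec': array([-0.71556498,  0.00111782,  0.952996  ])}
wrist {'K': array([[299.12721967,   0.        , 316.28684922],
       [  0.        , 299.12721967, 203.46186633],
       [  0.        ,   0.        ,   1.        ]]), 'k1': 0.01261512033794138, 'rvec': array([-2.34618712,  1.76833157,  0.22250759]), 'tvec': array([-0.54939739, -0.0253028 ,  0.38992498])}
```

View pics/scene0.png

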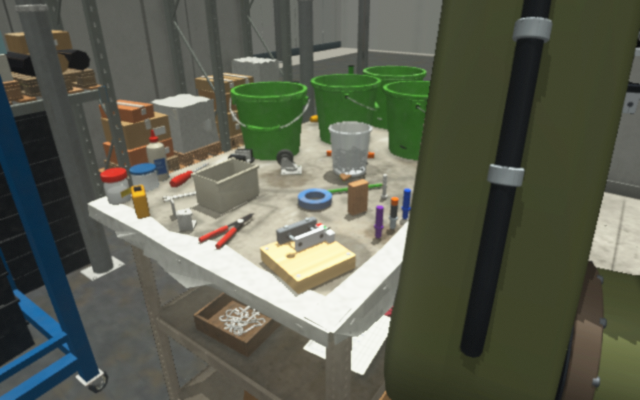

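View pics/side0.png

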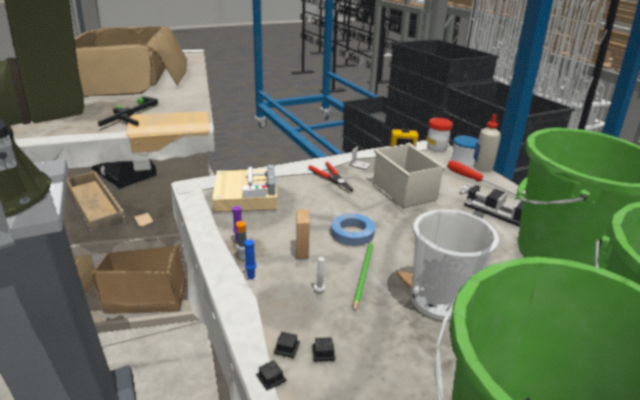

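View pics/wrist0.png

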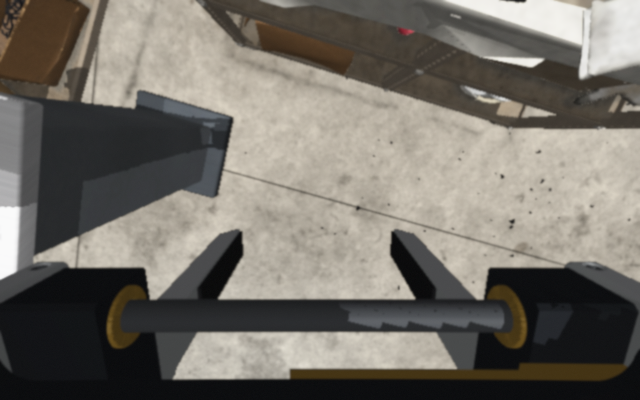

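Scene: jig at about (307,255), block (357,197), the orange pin (394,210) between purple (378,220) and blue (405,205). Next I'll compute world coordinates from the calibrated depth and rays.

```bash
cat > h.py <<'E'
import numpy as np, cv2
from scipy.spatial.transform import Rotation as R
from rig import manip, viewer
def unproj(cm,d):
    K=cm["K"];h,w=d.shape
    u,v=np.meshgrid(np.arange(w),np.arange(h))
    P=rays(cm,np.stack([u.ravel(),v.ravel()],1).astype(float))[0]
    pc=P*d.ravel()[:,None]
    Rm=R.from_rotvec(cm["rvec"]).as_matrix()
    return ((pc-cm["tvec"])@Rm).reshape(h,w,3)
def rays(cm,uv):
    """camera-frame rays (z=1), world dirs, centre"""
    K=cm["K"]; uv=np.atleast_2d(np.asarray(uv,float))
    d=np.array([cm["k1"],0,0,0,0])
    n=cv2.undistortPoints(uv.reshape(-1,1,2),K,d).reshape(-1,2)
    P=np.c_[n,np.ones(len(n))]
    Rm=R.from_rotvec(cm["rvec"]).as_matrix()
    return P,P@Rm,-Rm.T@cm["tvec"]
def onplane(cm,uv,z):
    P,D,c=rays(cm,uv); return c+D*((z-c[2])/D[:,2])[:,None]
def proj(cm,X):
    return cv2.projectPoints(np.atleast_2d(np.asarray(X,float)).reshape(-1,1,3),cm["rvec"],cm["tvec"],cm["K"],np.array([cm["k1"],0,0,0,0]))[0].reshape(-1,2)
def tri(cms,uvs):
    A=np.zeros((3,3));b=np.zeros(3)
    for cm,uv in zip(cms,uvs):
        P,D,c=rays(cm,uv);d=D[0]/np.linalg.norm(D[0]);M=np.eye(3)-np.outer(d,d);A+=M;b+=M@c
    return np.linalg.solve(A,b)
def plan(pos,Rt,n=None):
    """shift in current tool frame"""
    o=manip.get_obs();Rm=R.from_rotvec(o["orientation"])
    return Rm.inv().apply(np.asarray(pos)-o["position"])
def zoom(n,name,box,f):
    p,d=viewer.capture(n);x0,y0,x1,y1=box
    cv2.imwrite("pics/"+name,cv2.resize(p[y0:y1,x0:x1,::-1],None,fx=f,fy=f,interpolation=cv2.INTER_CUBIC));return p,d
E
python3 - <<'E'
from h import *
o=manip.get_obs();print(R.from_rotvec(o["orientation"]).as_matrix().round(3))
for n,box in (("scene",(220,160,420,300)),("side",(190,140,390,310))):
    z=np.load(n+"0.npz");p,d=z["p"],z["d"];cm=viewer.camera_model(n)
    x0,y0,x1,y1=box
    cv2.imwrite(f"pics/{n}z.png",cv2.resize(p[y0:y1,x0:x1,::-1],None,fx=3.5,fy=3.5,interpolation=cv2.INTER_CUBIC))
    W=unproj(cm,d); hsv=cv2.cvtColor(p,cv2.COLOR_RGB2HSV)
    pts={"scene":[(378,220),(394,205),(405,205),(357,197),(307,255),(315,198)],"side":[(238,220),(241,235),(250,258),(302,235),(245,200),(320,273),(353,230)]}[n]
    for q in pts: print(n,q,p[q[1],q[0]],hsv[q[1],q[0]],W[q[1],q[0]].round(4))
E
```

```text
[[-0.961 -0.     0.275]
 [-0.275  0.001 -0.961]
 [-0.    -1.    -0.001]]
scene (378, 220) [76 51 92] [138 114  92] [ 0.467  -0.3576  0.0452]
scene (394, 205) [101  65  44] [ 11 144 101] [ 0.4595 -0.4116  0.0596]
scene (405, 205) [ 35  53 109] [113 173 109] [ 0.4581 -0.4651  0.0377]
scene (357, 197) [101  81  61] [ 15 101 101] [ 0.5582 -0.4226  0.0463]
scene (307, 255) [253 248 197] [ 27  56 253] [ 0.5224 -0.1907  0.0285]
scene (315, 198) [ 98 100  95] [ 42  13 100] [ 0.694  -0.4423 -0.0026]
side (238, 220) [129  67 112] [158 123 129] [ 0.4712 -0.3741  0.051 ]
side (241, 235) [61 63 67] [110  23  67] [ 0.4627 -0.424   0.0528]
side (250, 258) [ 25  67 137] [109 208 137] [ 0.4609 -0.4805  0.045 ]
side (302, 235) [140 112  84] [ 15 102 140] [ 0.5589 -0.4586  0.0507]
side (245, 200) [157 138 101] [ 20  91 157] [ 0.5147 -0.2639  0.0239]
side (320, 273) [153 151 147] [ 20  10 153] [ 0.5526 -0.5471  0.0373]
side (353, 230) [186 183 176] [ 21  14 186] [ 0.6876 -0.4072 -0.0025]
```

View pics/scenez.png

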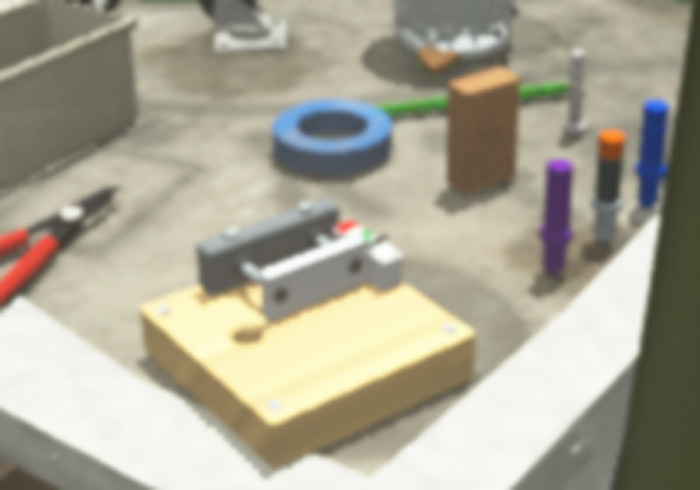

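View pics/sidez.png

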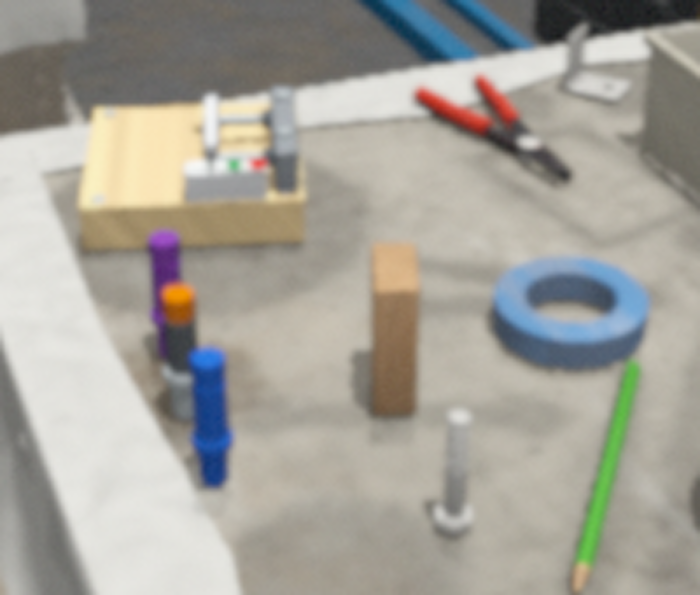

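```bash
python3 - <<'E'
from h import *
for n in ("scene","side"):
    z=np.load(n+"0.npz");p,d=z["p"],z["d"];cm=viewer.camera_model(n);W=unproj(cm,d)
    hsv=cv2.cvtColor(p,cv2.COLOR_RGB2HSV)
    print(n,"cam",rays(cm,(0,0))[2].round(3))
    x,y,zz=W[...,0],W[...,1],W[...,2]
    m=(zz>.023)&(zz<.033)&(x>.4)&(x<.66)&(y>-.34)&(y<-.08)&(d>0)
    P=W[m][:,:2].astype(np.float32); print("board",len(P),cv2.minAreaRect(P),P.mean(0),"z",np.median(W[m][:,2]))
    m=(zz>.069)&(zz<.085)&(x>.52)&(x<.62)&(y>-.5)&(y<-.38)
    P=W[m].astype(np.float32);print("blocktop",len(P),cv2.minAreaRect(P[:,:2]),P.mean(0))
    m=(zz>.01)&(zz<.08)&(x>.52)&(x<.62)&(y>-.5)&(y<-.38)
    P=W[m].astype(np.float32);print("blockall",len(P),cv2.minAreaRect(P[:,:2]))
    # orange tip
    m=(hsv[...,0]<14)&(hsv[...,1]>200)&(x>.4)&(x<.5)&(y>-.5)&(y<-.35)
    v,u=np.nonzero(m);print("orange",len(u),u.min(),u.max(),v.min(),v.max(),u.mean(),v.mean(),W[m].mean(0))
    pts={"scene":[(394.0,200)],"side":[(240.9,228)]}[n]
E
```

```text
scene cam [0.112 0.319 0.466]
board 2316 ((0.530666172504425, -0.20115862786769867), (0.131582573056221, 0.13346974551677704), 72.94879913330078) [ 0.5179943  -0.18493882] z 0.028867182130822795Traceback (most recent call last):
  File "<stdin>", line 10, in <module>
cv2.error: OpenCV(4.12.0) /io/opencv/modules/imgproc/src/convhull.cpp:143: error: (-215:Assertion failed) total >= 0 && (depth == CV_32F || depth == CV_32S) in function 'convexHull'
```

```bash
python3 - <<'E'
from h import *
for n in ("scene","side"):
    z=np.load(n+"0.npz");p,d=z["p"],z["d"];cm=viewer.camera_model(n);W=unproj(cm,d)
    hsv=cv2.cvtColor(p,cv2.COLOR_RGB2HSV)
    x,y,zz=W[...,0],W[...,1],W[...,2]
    def rect(name,m,k=2):
        P=W[m].astype(np.float32)
        if len(P)>3: print(n,name,len(P),cv2.minAreaRect(np.ascontiguousarray(P[:,:2])),P.mean(0))
        else: print(n,name,len(P))
    rect("board",(zz>.023)&(zz<.033)&(x>.4)&(x<.66)&(y>-.34)&(y<-.08)&(d>0))
    rect("jig top",(zz>.045)&(zz<.066)&(x>.48)&(x<.66)&(y>-.34)&(y<-.08))
    rect("blocktop",(zz>.067)&(zz<.085)&(x>.5)&(x<.63)&(y>-.52)&(y<-.38))
    rect("blockall",(zz>.01)&(zz<.085)&(x>.52)&(x<.62)&(y>-.52)&(y<-.38))
    m=((hsv[...,0]<14)&(hsv[...,1]>200)&(x>.4)&(x<.5)&(y>-.5)&(y<-.35)); rect("orange",m)
    v,u=np.nonzero(m);print(u.min(),u.max(),v.min(),v.max(),u.mean(),v.mean())
    print([ (q,W[q[1],q[0]].round(3)) for q in {"scene":[(360,183),(268,249),(291,250),(278,245),(327,228)],"side":[(303,213),(271,166),(250,172)]}[n]])
E
```

```text
scene board 2316 ((0.530666172504425, -0.20115862786769867), (0.131582573056221, 0.13346974551677704), 72.94879913330078) [ 0.5179943  -0.18493882  0.02868266]
scene jig top 796 ((0.5536164045333862, -0.2257823646068573), (0.09508723765611649, 0.06643537431955338), 70.86067199707031) [ 0.5565606  -0.2274125   0.05345969]
scene blocktop 138 ((0.5652280449867249, -0.4361887574195862), (0.042455367743968964, 0.02257002331316471), 69.34119415283203) [ 0.5635575 -0.4331665  0.0739503]
scene blockall 571 ((0.5640332698822021, -0.43675416707992554), (0.04692300036549568, 0.024586977437138557), 69.03217315673828) [ 0.56190056 -0.43002912  0.04763569]
scene orange 7 ((0.4606320559978485, -0.4113073945045471), (0.008631867356598377, 0.0027956150006502867), 14.984910011291504) [ 0.46015984 -0.41184917  0.07085146]
392 396 199 201 394.14285714285717 200.14285714285714
[((360, 183), array([ 0.559, -0.434,  0.077])), ((268, 249), array([ 0.595, -0.163,  0.029])), ((291, 250), array([ 0.558, -0.187,  0.028])), ((278, 245), array([ 0.589, -0.184,  0.029])), ((327, 228), array([ 0.524, -0.258,  0.054
[... 189 characters left out ...]
4113130569458, -0.2290547788143158), (0.09324230253696442, 0.065005362033844), 70.6877212524414) [ 0.55727303 -0.243966    0.05289089]
side blocktop 221 ((0.5691179633140564, -0.4379444420337677), (0.047480735927820206, 0.02072405070066452), 68.11852264404297) [ 0.56663734 -0.44347733  0.07406235]
side blockall 584 ((0.5686050057411194, -0.43879270553588867), (0.04902923107147217, 0.021848130971193314), 70.07624816894531) [ 0.5630986  -0.45258144  0.05202833]
side orange 0Traceback (most recent call last):
  File "<stdin>", line 15, in <module>
    return umr_minimum(a, axis, None, out, keepdims, initial, where)
ValueError: zero-size array to reduction operation minimum which has no identity
```

```bash
python3 -m inch '[[0,0,0,-0.124],[0,0,0,-0.124],[0,0,0,-0.124],[0,0,0,-0.124],[0,0,0,-0.124]]'; python3 -m inch '[[0,0,0,-0.124],[0,0,0,-0.124],[0,0,0,-0.124],[0,0,0,0]]'
cat >> h.py <<'E'
def go(pos,ang=None):
    """print tool-axis shift to world pos, and turn to tool-z world heading ang (deg)"""
    o=manip.get_obs();Rm=R.from_rotvec(o["orientation"]).as_matrix()
    s=Rm.T@(np.asarray(pos)-o["position"]); a=np.degrees(np.arctan2(Rm[1,2],Rm[0,2]))
    print("t",round(o["time"],2),"pos",o["position"].round(4),"zhead",a.round(2),"down",Rm[:,1].round(3),"shift",s.round(4),"turn",None if ang is None else round(-np.radians(ang-a),4),"F",o["contact_force"].round(1),"w",round(o["gripper_width"],4))
E
python3 - <<'E'
from h import *
go((.461,-.419,.19),-17.1)
cm=viewer.camera_model("scene");print("socket?",onplane(cm,(290.9,255.7),.028), proj(cm,(.549,-.172,.028)))
E
```

```text
time: 0.57
position: [0.1513, -0.5286, 0.2162]
orientation: [-0.817, 1.681, -1.68]
contact_force: [-0.6, 0.0, -0.3]
gripper_width: 0.0942
time: 0.9
position: [0.1513, -0.5287, 0.2162]
orientation: [-1.055, 1.423, -1.422]
contact_force: [-0.2, 0.3, 0.3]
gripper_width: 0.0941
t 0.9 pos [ 0.1513 -0.5287  0.2162] zhead -16.84 down [-0.  0. -1.] shift [-0.1946  0.0262  0.2646] turn 0.0046 F [-0.2  0.3  0.3] w 0.0941
socket? [[ 0.54575714 -0.17200248  0.028     ]] [[289.56215446 255.12738761]]
```

```bash
python3 -m inch '[[-0.0216,0,0.0294,0],[-0.0216,0,0.0294,0],[-0.0216,0,0.0294,0],[-0.0216,0,0.0294,0],[-0.0216,0,0.0294,0.0046]]'; python3 -m inch '[[-0.0216,0,0.0294,0],[-0.0216,0,0.0294,0],[-0.0216,0,0.0294,0],[-0.0216,0,0.0294,0],[0,0,0,0]]' 55
python3 - <<'E'
from h import *
go((.461,-.419,.19),-17.1)
cm=viewer.camera_model("wrist");p,d=zoom("wrist","w1.png",(0,0,640,400),1.25)
print(cm["tvec"],rays(cm,(320,200))[1:])
cm2=viewer.camera_model("wrist");print(cm2["tvec"])
print(proj(cm,(.461,-.419,.072)),proj(cm,(.549,-.172,.028)))
np.savez("w1.npz",p=p,d=d,**cm)
E
```

```text
time: 1.32
position: [0.3252, -0.4681, 0.2164]
orientation: [-1.046, 1.434, -1.433]
contact_force: [-0.7, -0.2, 0.6]
gripper_width: 0.0936
time: 1.73
position: [0.4664, -0.4191, 0.2157]
orientation: [-1.048, 1.431, -1.43]
contact_force: [-0.3, 0.3, -0.3]
gripper_width: 0.0642
t 1.73 pos [ 0.4664 -0.4191  0.2157] zhead -17.48 down [ 0.     0.001 -1.   ] shift [ 0.0016  0.0257 -0.0052] turn -0.0067 F [-0.3  0.3 -0.3] w 0.0642
[-0.57077457 -0.27641428  0.32513461] (array([[-0.05741069, -0.22444808, -0.97294147]]), array([ 0.48742679, -0.35201254,  0.38262679]))
[-0.5688591  -0.27815507  0.32494858]
[[311.44131427 198.15417123]] [[320.8983045  -71.00675243]]
```

View pics/w1.png

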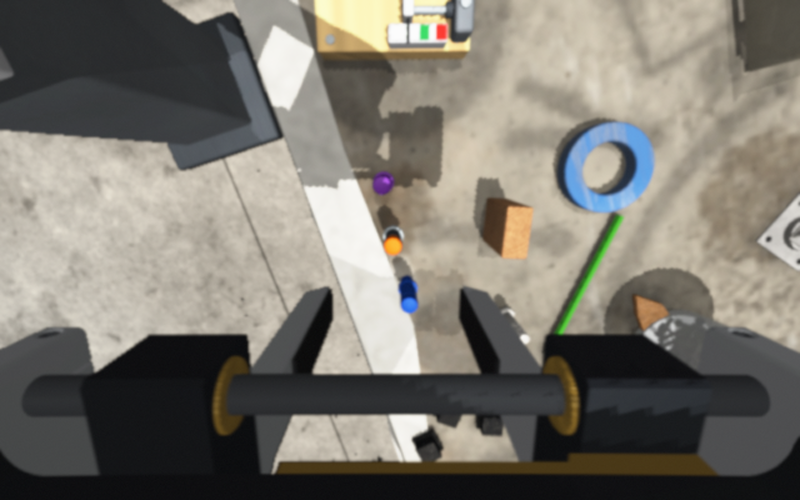

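```bash
python3 -m inch '[[0,0,0,0],[0,0,0,0]]'
python3 - <<'E'
from h import *
go((.461,-.419,.19),-17.1)
cm=viewer.camera_model("wrist");p,d=viewer.capture("wrist")
hsv=cv2.cvtColor(p,cv2.COLOR_RGB2HSV)
m=((hsv[...,0]<16)&(hsv[...,1]>190)&(hsv[...,2]>150)).astype(np.uint8)
m[:,360:]=0; m[:150]=0
n,l,s,c=cv2.connectedComponentsWithStats(m);i=1+np.argmax(s[1:,4]);print(s[i],c[i],onplane(cm,c[i],.072))
W=unproj(cm,d);x,y,z=W[...,0],W[...,1],W[...,2]
def rect(name,m):
    P=W[m].astype(np.float32)
    if len(P)>3: print(name,len(P),cv2.minAreaRect(np.ascontiguousarray(P[:,:2])),P.mean(0))
rect("oran",m>0)
rect("pintop",(z>.067)&(z<.08)&(abs(x-.461)<.02)&(abs(y+.417)<.02))
rect("blocktop",(z>.07)&(z<.085)&(x>.52)&(x<.62)&(y>-.5)&(y<-.38))
E
```

```text
time: 1.95
position: [0.461, -0.4223, 0.2163]
orientation: [-1.048, 1.432, -1.432]
contact_force: [0.6, 0.5, -0.4]
gripper_width: 0.0521
t 1.95 pos [ 0.461  -0.4223  0.2163] zhead -17.61 down [-0.  0. -1.] shift [-0.0031  0.0263 -0.001 ] turn -0.009 F [ 0.6  0.5 -0.4] w 0.0521
[312 185  12  10  21] [315.9047619  187.52380952] [[ 0.46349366 -0.41288104  0.072     ]]
oran 22 ((0.46383386850357056, -0.41462406516075134), (0.013913307338953018, 0.007235814817249775), 4.846400737762451) [ 0.46369678 -0.4135267   0.06955267]
pintop 163 ((0.4646227955818176, -0.4185267984867096), (0.014745092019438744, 0.013981102965772152), 72.31503295898438) [ 0.4645673  -0.41818342  0.07018499]
blocktop 888 ((0.5675683617591858, -0.43816760182380676), (0.04450594261288643, 0.02206358313560486), 70.1544418334961) [ 0.56713355 -0.43768382  0.07338647]
```

```bash
python3 - <<'E'
from h import *
go((.4645,-.4185,.057),-17.1)
E
```

```text
t 2.0 pos [ 0.4608 -0.4224  0.2165] zhead -17.61 down [-0. -0. -1.] shift [-0.0049  0.1595  0.0023] turn -0.009 F [-0.3 -0.1  0.2] w 0.0519
```

```bash
python3 -m inch '[[-0.0049,0.02,0.0023,-0.009],[0,0.03,0,0],[0,0.03,0,0],[0,0.03,0,0],[0,0.025,0,0]]'; python3 -m inch '[[0,0.0245,0,0],[0,0,0,0],[0,0,0,0]]'
python3 - <<'E'
from h import *
go((.4645,-.4185,.057),-17.1)
zoom("wrist","w2.png",(160,50,480,350),2)
cm=viewer.camera_model("side");zoom("side","s2.png",(180,180,340,300),4)
E
```

```text
time: 2.42
position: [0.4641, -0.4182, 0.0797]
orientation: [-1.053, 1.426, -1.425]
contact_force: [0.4, -0.5, 0.4]
gripper_width: 0.052
time: 2.67
position: [0.4645, -0.4182, 0.0569]
orientation: [-1.054, 1.426, -1.424]
contact_force: [0.4, -0.6, 1.6]
gripper_width: 0.0515
t 2.67 pos [ 0.4645 -0.4182  0.0569] zhead -17.05 down [-0.001  0.001 -1.   ] shift [ 0.0003 -0.0001  0.    ] turn 0.0009 F [ 0.4 -0.6  1.6] w 0.0515
```

View pics/w2.png

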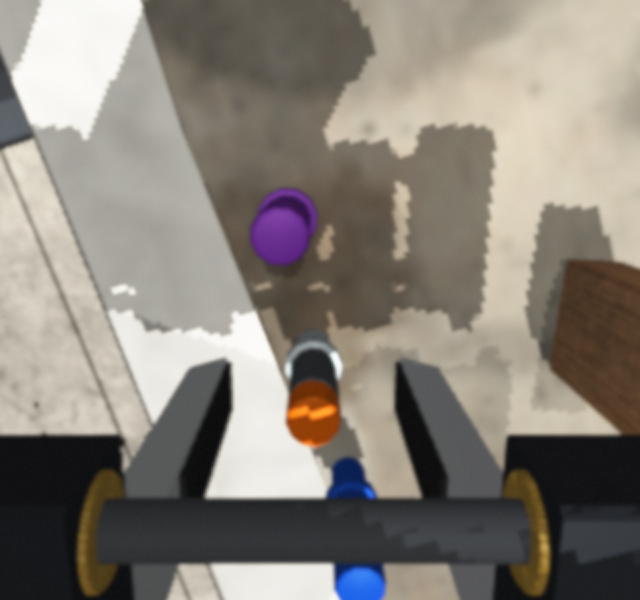

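View pics/s2.png

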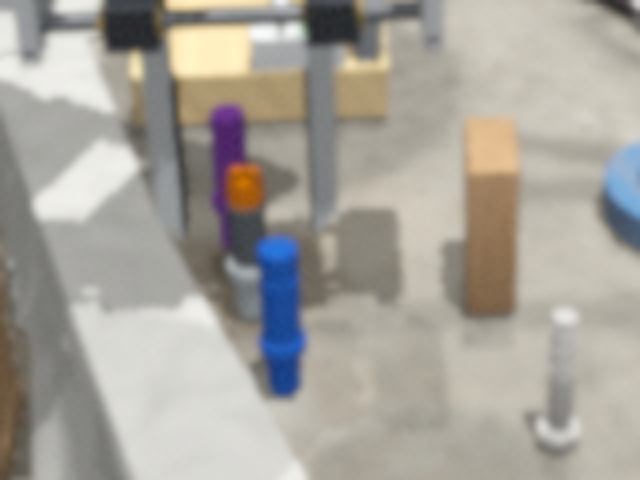

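```bash
python3 -m inch '[[0,0,0,0],[0,0,0,0],[0,0,0,0],[0,0,0,0],[0,0,0,0]]' 0 30;python3 -m inch '[[0,0,0,0],[0,0,0,0]]'
python3 - <<'E'
from h import *
go((.4645,-.4185,.057),-17.1)
E
```

```text
time: 3.18
position: [0.4655, -0.4179, 0.0572]
orientation: [-1.055, 1.423, -1.424]
contact_force: [-0.3, 0.2, -1.0]
gripper_width: 0.0219
time: 3.35
position: [0.4655, -0.4179, 0.0571]
orientation: [-1.055, 1.423, -1.424]
contact_force: [-0.3, -0.3, 0.9]
gripper_width: 0.0155
t 3.35 pos [ 0.4655 -0.4179  0.0571] zhead -16.94 down [ 0. -0. -1.] shift [ 0.0009  0.0001 -0.0008] turn 0.0029 F [-0.3 -0.3  0.9] w 0.0155
```

```bash
python3 -m inch '[[0,0,0,0],[0,-0.02,0,0],[0,-0.03,0,0],[0,-0.03,0,0],[0,-0.02,0,0]]'; python3 -m inch '[[0,0,0,0],[0,0,0,0]]'
python3 - <<'E'
from h import *
go((.4645,-.4185,.057),-17.1)
p,d=zoom("wrist","w3.png",(160,0,480,300),2)
zoom("side","s3.png",(180,140,340,300),4)
cm=viewer.camera_model("wrist");np.savez("w3.npz",p=p,d=d,**cm)
W=unproj(cm,d);x,y,z=W[...,0],W[...,1],W[...,2]
def rect(name,m):
    P=W[m].astype(np.float32)
    if len(P)>3: print(name,len(P),cv2.minAreaRect(np.ascontiguousarray(P[:,:2])),P.mean(0))
rect("board",(z>.022)&(z<.034)&(x>.42)&(x<.66)&(y>-.34)&(y<-.08)&(d>0))
rect("jig top",(z>.045)&(z<.066)&(x>.48)&(x<.66)&(y>-.34)&(y<-.08))
E
```

```text
time: 3.77
position: [0.4658, -0.4182, 0.1596]
orientation: [-1.054, 1.422, -1.425]
contact_force: [0.6, 1.0, -0.2]
gripper_width: 0.0151
time: 3.93
position: [0.4656, -0.4179, 0.1572]
orientation: [-1.054, 1.422, -1.424]
contact_force: [-0.0, 0.4, -1.8]
gripper_width: 0.0154
t 3.93 pos [ 0.4656 -0.4179  0.1572] zhead -16.93 down [ 0.001 -0.001 -1.   ] shift [ 0.0008  0.1002 -0.001 ] turn 0.0029 F [-0.   0.4 -1.8] w 0.0154
board 2236 ((0.5146338939666748, -0.2545178234577179), (0.017965534701943398, 0.13022571802139282), 72.81893920898438) [ 0.50037146 -0.2521242   0.02561683]
jig top 695 ((0.5420612096786499, -0.2670315206050873), (0.009931564331054688, 0.06564195454120636), 73.01457977294922) [ 0.539331   -0.26544288  0.04704498]
```

View pics/w3.png

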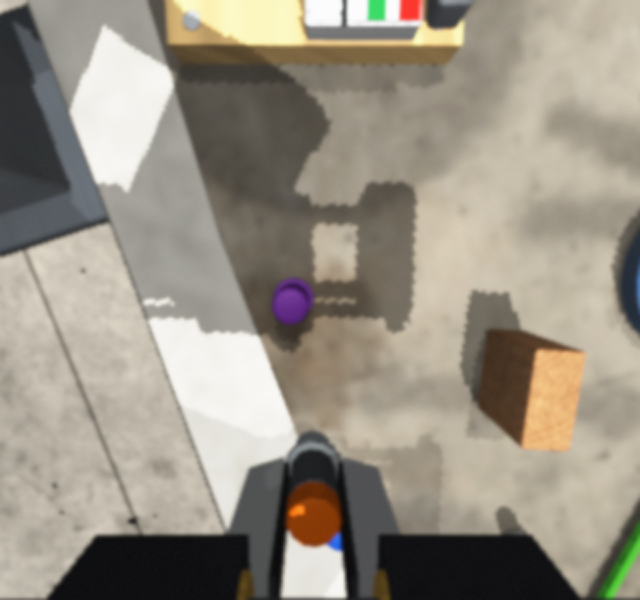

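View pics/s3.png

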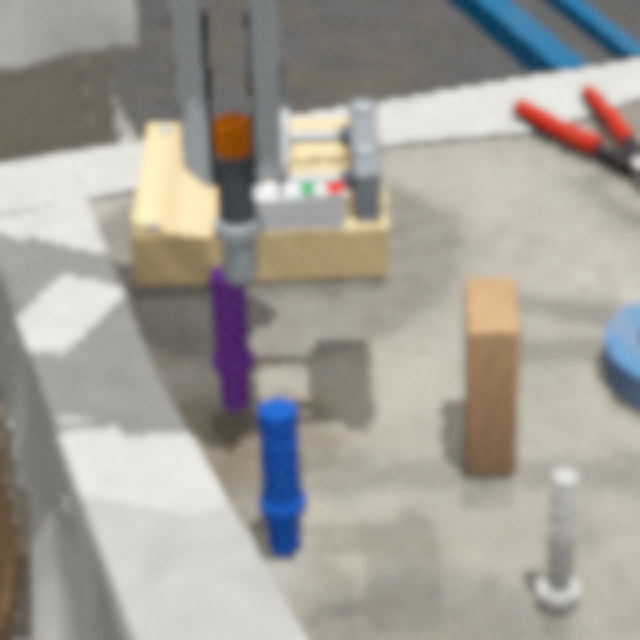

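```bash
python3 - <<'E'
from h import *
go((.5305,-.229,.160),-17.1)
E
```

```text
t 4.03 pos [ 0.465  -0.4174  0.1552] zhead -16.94 down [-0.002  0.002 -1.   ] shift [-0.1993 -0.0046  0.0077] turn 0.0028 F [ 0.1 -0.1 -1.3] w 0.0153
```

```bash
python3 -m inch '[[-0.02,-0.005,0.0077,0.003],[-0.035,0,0,0],[-0.035,0,0,0],[-0.035,0,0,0],[-0.035,0,0,0]]'; python3 -m inch '[[-0.025,0,0,0],[-0.014,0,0,0],[0,0,0,0],[0,0,0,0],[0,0,0,0]]'
python3 - <<'E'
from h import *
go((.5305,-.229,.160),-17.1)
cm=viewer.camera_model("wrist");p,d=zoom("wrist","w4.png",(120,0,520,300),2)
go((.5305,-.229,.160),-17.1)
np.savez("w4.npz",p=p,d=d,**cm)
W=unproj(cm,d);x,y,z=W[...,0],W[...,1],W[...,2]
def rect(name,m):
    P=W[m].astype(np.float32)
    if len(P)>3: print(name,len(P),cv2.minAreaRect(np.ascontiguousarray(P[:,:2])),P.mean(0))
rect("board",(z>.022)&(z<.034)&(x>.42)&(x<.66)&(y>-.34)&(y<-.08)&(d>0))
rect("jig top",(z>.045)&(z<.066)&(x>.48)&(x<.66)&(y>-.34)&(y<-.08))
print(proj(cm,(.5475,-.172,.028)))
E
```

```text
time: 4.45
position: [0.5195, -0.2654, 0.1601]
orientation: [-1.054, 1.429, -1.424]
contact_force: [0.6, -0.6, -1.6]
gripper_width: 0.0154
time: 4.87
position: [0.5309, -0.231, 0.1614]
orientation: [-1.053, 1.427, -1.426]
contact_force: [0.1, -0.1, -2.2]
gripper_width: 0.0152
t 4.87 pos [ 0.5309 -0.231   0.1614] zhead -17.16 down [-0.001  0.    -1.   ] shift [-0.0018  0.0014 -0.001 ] turn -0.001 F [ 0.1 -0.1 -2.2] w 0.0152
t 4.92 pos [ 0.5308 -0.2312  0.1614] zhead -17.18 down [-0.001  0.    -1.   ] shift [-0.002   0.0014 -0.001 ] turn -0.0015 F [ 0.4  0.8 -0.7] w 0.0155
board 13102 ((0.5325614213943481, -0.20173364877700806), (0.12925058603286743, 0.1303350180387497), 72.8611068725586) [ 0.52709967 -0.18994324  0.02660539]
jig top 2684 ((0.5617144107818604, -0.22764557600021362), (0.09241367131471634, 0.05579962208867073), 72.87208557128906) [ 0.5683056  -0.22819044  0.05420762]
[[314.85175068 137.94456778]]
```

View pics/w4.png

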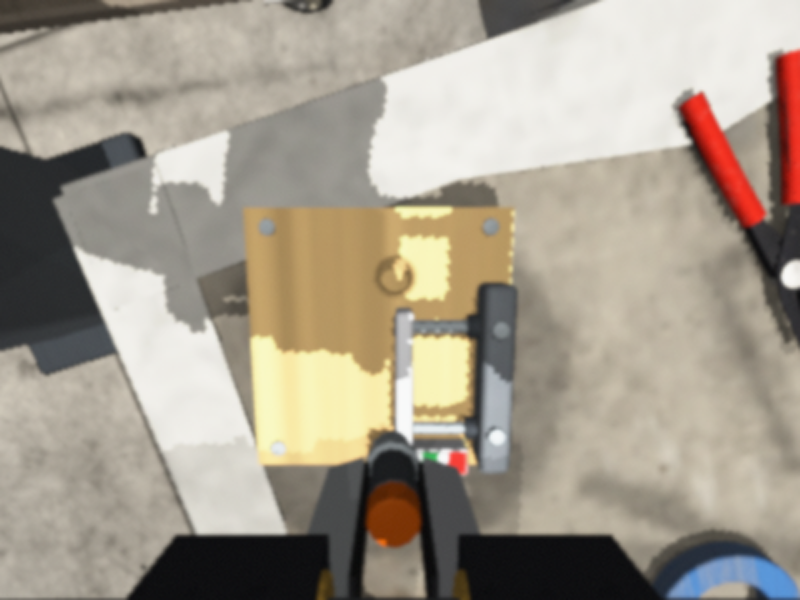

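```bash
python3 - <<'E'
from h import *
z=np.load("w4.npz");cm={k:z[k] for k in("K","k1","rvec","tvec")};cm["k1"]=float(cm["k1"]);p,d=z["p"],z["d"]
print("sock",onplane(cm,(317.7,137.5),.028))
g=cv2.cvtColor(p,cv2.COLOR_RGB2GRAY)
cv2.imwrite("pics/w4s.png",cv2.resize(p[115:300,270:380,::-1],None,fx=5,fy=3.2,interpolation=cv2.INTER_CUBIC)[:,:])
W=unproj(cm,d);x,y,zz=W[...,0],W[...,1],W[...,2]
j=np.array([.5324,-.2016]);th=np.radians(-17.13);ex=np.array([np.cos(th),np.sin(th)]);ey=np.array([-ex[1],ex[0]])
print("sock from rect",j+.008*ex+.0325*ey)
# hole pixels by depth
m=(zz<.022)&(np.hypot(x-.548,y+.172)<.03)&(zz>-.01)&(d>0)
v,u=np.nonzero(m);print("hole px",len(u),u.mean(),v.mean(),u.min(),u.max(),v.min(),v.max())
# pin points
m=(zz>.165)&(np.hypot(x-.531,y+.231)<.02)&(d>0)
P=W[m].astype(np.float32);print("pin top",len(P),cv2.minAreaRect(np.ascontiguousarray(P[:,:2])),P.mean(0))
E
```

```text
sock [[ 0.55029266 -0.17241726  0.028     ]]
sock from rect [ 0.54961769 -0.17289806]
hole px 226 317.4867256637168 137.92477876106196 309 325 130 146
pin top 4610 ((0.5341384410858154, -0.2269909828901291), (0.03275943920016289, 0.032740116119384766), 6.608590602874756) [ 0.5332259  -0.22345096  0.21616498]
```

View pics/w4s.png

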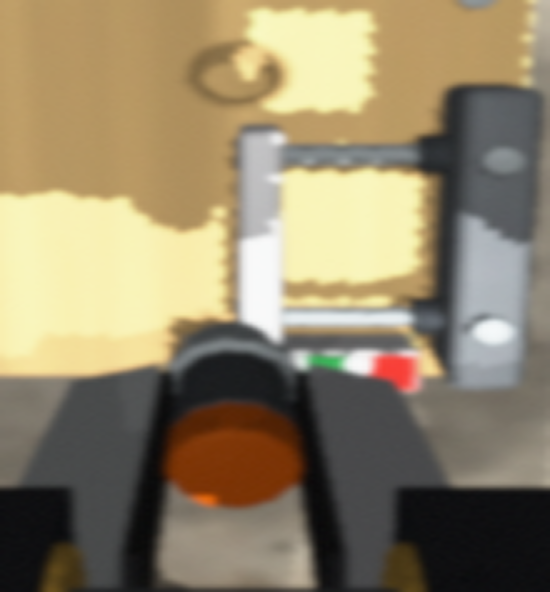

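```bash
python3 - <<'E'
from h import *
z=np.load("w4.npz");cm={k:z[k] for k in("K","k1","rvec","tvec")};cm["k1"]=float(cm["k1"]);p,d=z["p"],z["d"]
print(onplane(cm,(316.6,257),.1763))
print("sock",onplane(cm,(317.5,137.8),.028))
Wd=unproj(cm,d)
for v in (245,250,255,260,265):print(v,Wd[v,316].round(4))
go((.550,-.1725,.160),-17.1)
E
```

```text
[[ 0.53162298 -0.22906617  0.1763    ]]
sock [[ 0.55002103 -0.17263367  0.028     ]]
245 [ 0.5326 -0.2248  0.1698]
250 [ 0.5322 -0.226   0.1739]
255 [ 0.5316 -0.228   0.176 ]
260 [ 0.5305 -0.2316  0.1742]
265 [ 0.5297 -0.2342  0.1749]
t 4.92 pos [ 0.5308 -0.2312  0.1614] zhead -17.18 down [-0.001  0.    -1.   ] shift [-0.0617  0.0014  0.001 ] turn -0.0015 F [ 0.4  0.8 -0.7] w 0.0155
```

```bash
python3 -m inch '[[-0.02,0,0.001,0],[-0.025,0.01,0,0],[-0.0157,0.015,0,0],[0,0.02,0,0],[0,0.017,0,0]]'; python3 -m inch '[[0,0.003,0,0],[0,0,0,0],[0,0,0,0]]'
python3 - <<'E'
from h import *
go((.550,-.1725,.097),-17.1)
zoom("scene","c5.png",(240,180,340,300),5)
zoom("side","s5.png",(200,130,300,230),5)
cm=viewer.camera_model("wrist");p,d=zoom("wrist","w5.png",(220,100,420,300),3)
np.savez("w5.npz",p=p,d=d,**cm)
go((.550,-.1725,.097),-17.1)
E
```

```text
time: 5.33
position: [0.55, -0.1725, 0.0988]
orientation: [-1.053, 1.426, -1.426]
contact_force: [1.0, 0.0, -1.2]
gripper_width: 0.0153
time: 5.58
position: [0.5503, -0.1731, 0.0977]
orientation: [-1.052, 1.426, -1.427]
contact_force: [0.0, 0.9, 0.2]
gripper_width: 0.0154
t 5.58 pos [ 0.5503 -0.1731  0.0977] zhead -17.17 down [ 0.001 -0.    -1.   ] shift [-0.0005  0.0007 -0.0004] turn -0.0013 F [0.  0.9 0.2] w 0.0154
t 5.73 pos [ 0.5505 -0.1727  0.0981] zhead -17.14 down [ 0.002 -0.001 -1.   ] shift [-0.0001  0.0011 -0.0006] turn -0.0007 F [-0.8 -0.9 -1.4] w 0.0155
```

View pics/c5.png

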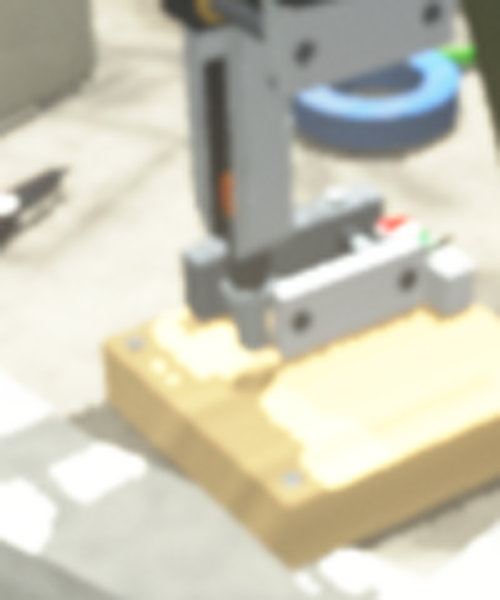

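View pics/s5.png

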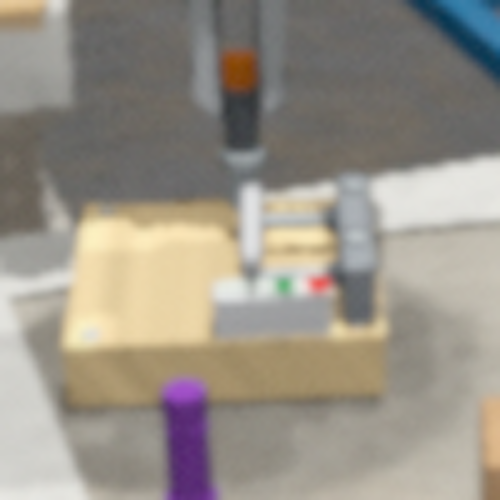

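View pics/w5.png

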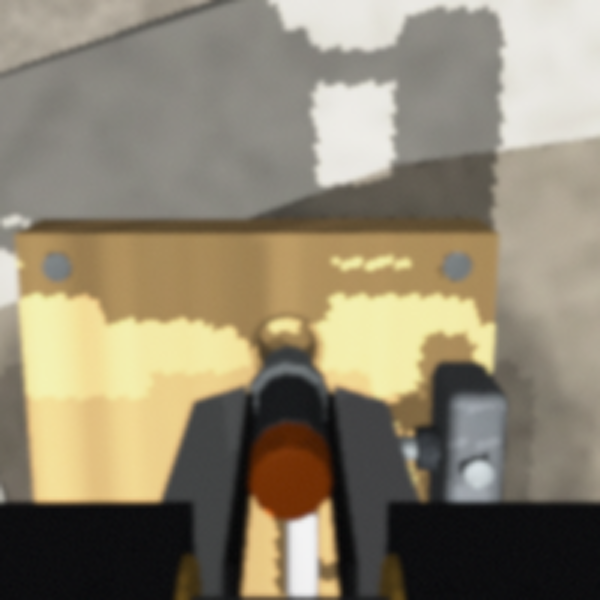

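```bash
python3 - <<'E'
from h import *
cm=viewer.camera_model("scene");cs=viewer.camera_model("side")
print("sock scene by plane",onplane(cm,(290.9,255.7),.028))
for X in [(.550,-.1725,.028),(.550,-.1725,.050),(.5505,-.1727,.098)]: print(X,(proj(cm,X)-[240,180])*5,(proj(cs,X)-[200,130])*5)
# hole in side0/scene0
z=np.load("scene0.npz")["p"];g=z[235:275,270:320,::-1];cv2.imwrite("pics/hole0.png",cv2.resize(g,None,fx=12,fy=12,interpolation=cv2.INTER_CUBIC))
E
```

```text
sock scene by plane [[ 0.54575714 -0.17200248  0.028     ]]
(0.55, -0.1725, 0.028) [[246.62186673 374.14498497]] [[243.82174149 231.65107991]]
(0.55, -0.1725, 0.05) [[244.17716829 324.0621627 ]] [[241.5986036  186.72508922]]
(0.5505, -0.1727, 0.098) [[237.94089102 209.62206894]] [[237.95150849  85.41658983]]
```

View pics/hole0.png

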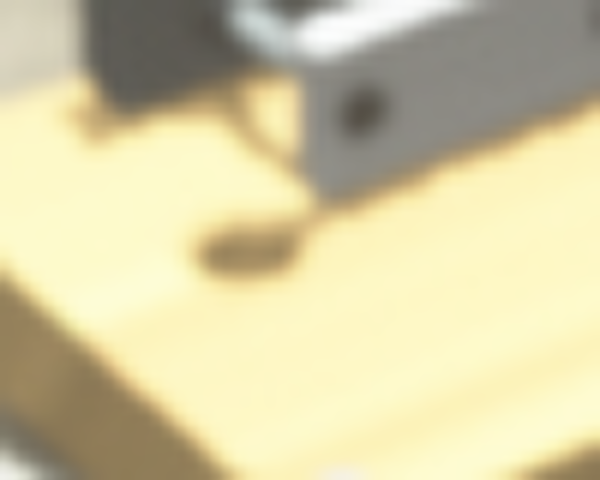

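```bash
python3 -m inch '[[0,0.008,0,0],[0,0.004,0,0],[0,0.002,0,0],[0,0.002,0,0],[0,0.002,0,0]]'; python3 -m inch '[[0,0.002,0,0],[0,0.002,0,0],[0,0,0,0]]'; python3 - <<'E'
from h import *
go((.550,-.1725,.063),-17.1)
E
```

```text
time: 6.15
position: [0.5501, -0.1722, 0.0787]
orientation: [-1.053, 1.426, -1.426]
contact_force: [-0.5, -0.2, -1.7]
gripper_width: 0.0152
time: 6.4
position: [0.55, -0.1721, 0.0745]
orientation: [-1.053, 1.426, -1.425]
contact_force: [-0.7, -0.1, -0.9]
gripper_width: 0.0157
t 6.4 pos [ 0.55   -0.1721  0.0745] zhead -17.11 down [-0.  0. -1.] shift [0.0003 0.0115 0.0001] turn -0.0001 F [-0.7 -0.1 -0.9] w 0.0157
```

```bash
python3 -m inch '[[0,0.004,0,0],[0,0.003,0,0],[0,0.002,0,0],[0,0.001,0,0],[0,0,0,0]]'; python3 -m inch '[[0,0.001,0,0],[0,0.001,0,0],[0,0,0,0]]'; python3 - <<'E'
from h import *
go((.550,-.1725,.063),-17.1)
zoom("scene","c6.png",(240,180,340,300),5)
E
```

```text
time: 6.82
position: [0.55, -0.1721, 0.0646]
orientation: [-1.053, 1.426, -1.425]
contact_force: [-0.7, -0.3, -2.0]
gripper_width: 0.0152
time: 7.07
position: [0.5502, -0.1722, 0.0631]
orientation: [-1.053, 1.425, -1.426]
contact_force: [0.2, 0.5, -1.0]
gripper_width: 0.0154
t 7.07 pos [ 0.5502 -0.1722  0.0631] zhead -17.11 down [ 0. -0. -1.] shift [ 0.0003  0.0001 -0.0001] turn -0.0001 F [ 0.2  0.5 -1. ] w 0.0154
```

View pics/c6.png

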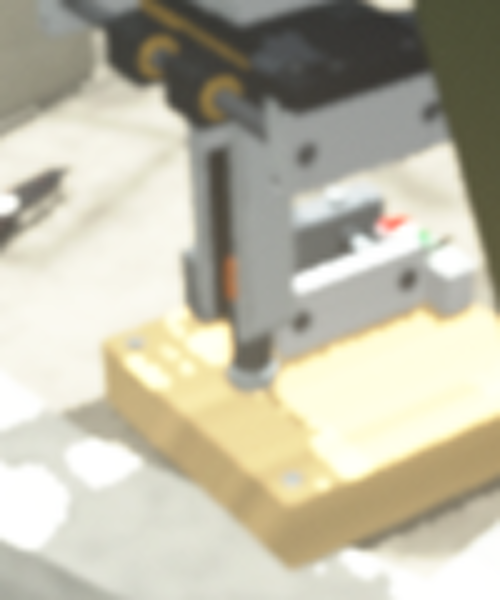

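```bash
python3 -m inch '[[0,0.001,0,0],[0,0,0,0],[0,0,0,0]]'; python3 -m inch '[[0,0.001,0,0],[0,0,0,0],[0,0,0,0]]'
```

```text
time: 7.37
position: [0.5504, -0.1723, 0.0629]
orientation: [-1.052, 1.425, -1.426]
contact_force: [-4.5, 1.6, 9.1]
gripper_width: 0.0156
time: 7.62
position: [0.5505, -0.1723, 0.0628]
orientation: [-1.052, 1.424, -1.427]
contact_force: [-6.3, 2.6, 19.3]
gripper_width: 0.0156
```

```bash
python3 -m inch '[[0,-0.0015,0,0],[0,0,0,0],[0,0,0,0],[0,0,0,0],[0,0,0,0]]' 34; python3 -m inch '[[0,-0.01,0,0],[0,-0.02,0,0],[0,-0.03,0,0],[0,-0.03,0,0],[0.03,-0.02,0,0]]'; python3 -m inch '[[0.02,0,0,0],[0,0,0,0],[0,0,0,0]]'; python3 - <<'E'
from h import *
go((.5675,-.438,.15),-20)
zoom("scene","c7.png",(220,170,360,300),5)
cm=viewer.camera_model("wrist");p,d=zoom("wrist","w7.png",(120,0,520,300),2)
np.savez("w7.npz",p=p,d=d,**cm)
zoom("side","s7.png",(200,130,300,230),5)
E
```

```text
time: 8.03
position: [0.55, -0.1722, 0.0622]
orientation: [-1.053, 1.426, -1.426]
contact_force: [-0.7, 0.2, -0.6]
gripper_width: 0.0317
time: 8.45
position: [0.5427, -0.1983, 0.1761]
orientation: [-1.053, 1.421, -1.425]
contact_force: [0.6, -0.2, 1.1]
gripper_width: 0.0323
time: 8.7
position: [0.5352, -0.2205, 0.1729]
orientation: [-1.052, 1.427, -1.427]
contact_force: [0.8, 0.7, -0.9]
gripper_width: 0.0317
t 8.7 pos [ 0.5352 -0.2205  0.1729] zhead -17.2 down [ 0. -0. -1.] shift [0.1982 0.0229 0.0952] turn 0.0489 F [ 0.8  0.7 -0.9] w 0.0317
```

View pics/c7.png

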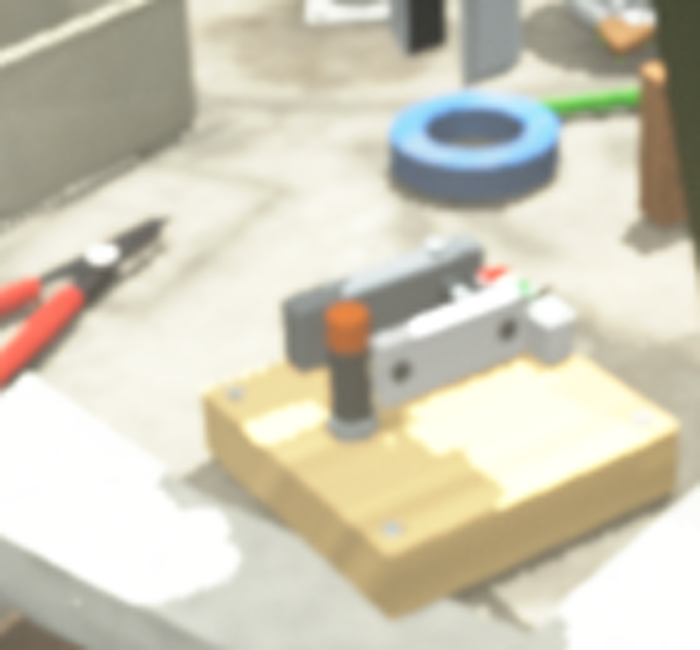

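View pics/w7.png

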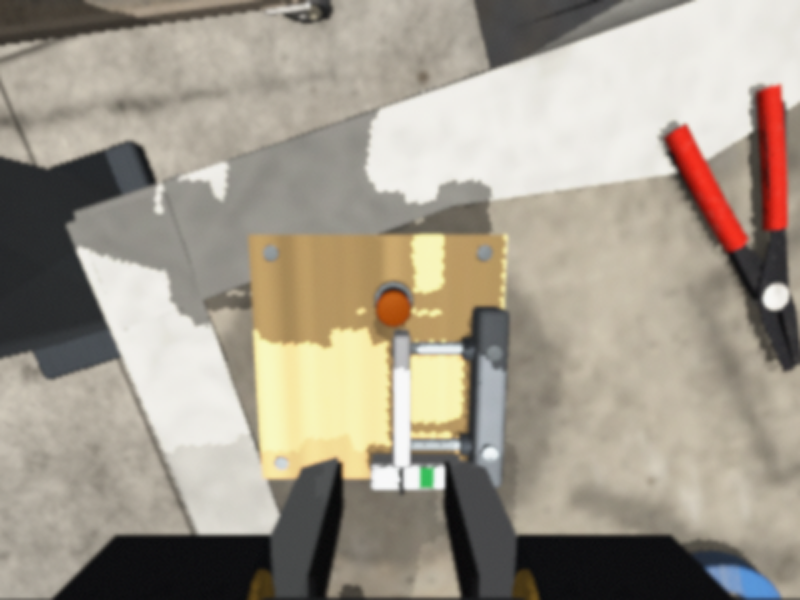

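```bash
python3 - <<'E'
from h import *
z=np.load("side0.npz");cm=viewer.camera_model("side");W=unproj(cm,z["d"]);x,y,zz=W[...,0],W[...,1],W[...,2]
m=(zz>.10)&(zz<.4)&(x>.35)&(x<.75)&(y<-.3)&(y>-.65)
P=W[m];print(len(P));
if len(P): print(P.min(0),P.max(0),np.median(P,0))
go((.5675,-.438,.15),-19.9)
E
python3 -m inch '[[0.02,0,0.01,0.028],[0.03,0,0.015,0.02],[0.035,0,0.02,0],[0.035,0,0.02,0],[0.035,0,0.015,0]]' 48; python3 -m inch '[[0.025,0,0.01,0],[0.013,0,0.0,0],[0,0,0,0],[0,0,0,0]]'; python3 - <<'E'
from h import *
go((.5675,-.438,.047),-19.9)
cm=viewer.camera_model("wrist");p,d=zoom("wrist","w8.png",(120,0,520,300),2)
W=unproj(cm,d);x,y,z=W[...,0],W[...,1],W[...,2]
m=(z>.07)&(z<.082)&(x>.52)&(x<.62)&(y>-.48)&(y<-.38)
P=W[m].astype(np.float32);print(len(P),cv2.minAreaRect(np.ascontiguousarray(P[:,:2])),P.mean(0))
E
```

```text
995
[ 0.66104917 -0.64999087  0.1001124 ] [ 0.74990656 -0.57832098  0.13240857] [ 0.70781277 -0.59282834  0.11998696]
t 8.85 pos [ 0.5355 -0.2192  0.1721] zhead -17.07 down [-0.001  0.001 -1.   ] shift [0.1998 0.022  0.0949] turn 0.0493 F [-0.2  0.8  0.1] w 0.0319
time: 9.27
position: [0.5605, -0.3935, 0.172]
orientation: [-1.026, 1.459, -1.458]
contact_force: [1.6, 0.3, -0.8]
gripper_width: 0.0451
time: 9.6
position: [0.5563, -0.4308, 0.1719]
orientation: [-1.025, 1.461, -1.459]
contact_force: [-0.1, 0.4, 0.1]
gripper_width: 0.0448
t 9.6 pos [ 0.5563 -0.4308  0.1719] zhead -19.85 down [-0.001  0.001 -1.   ] shift [0.0031 0.1249 0.0131] turn 0.0008 F [-0.1  0.4  0.1] w 0.0448
1101 ((0.5680263042449951, -0.43833884596824646), (0.04444025829434395, 0.021811725571751595), 69.08463287353516) [ 0.56822294 -0.43766603  0.07333612]
```

View pics/w8.png

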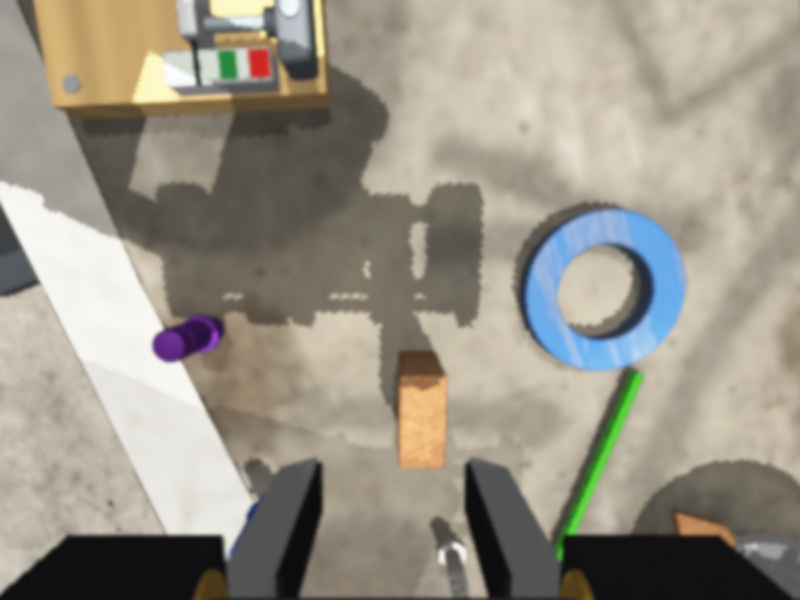

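```bash
python3 -m inch '[[0.003,0.0,0.0136,0.01],[0,0.03,0,0],[0,0.03,0,0],[0,0.03,0,0],[0,0.025,0,0]]'; python3 -m inch '[[0,0.01,0,0],[0,0,0,0],[0,0,0,0]]'
python3 - <<'E'
from h import *
go((.568,-.4382,.047),-20.4)
zoom("wrist","w9.png",(160,50,480,350),2)
E
```

```text
time: 10.07
position: [0.5685, -0.4368, 0.0559]
orientation: [-1.02, 1.466, -1.464]
contact_force: [1.0, -0.7, -1.0]
gripper_width: 0.0452
time: 10.32
position: [0.5688, -0.4386, 0.0488]
orientation: [-1.019, 1.465, -1.467]
contact_force: [0.8, -0.1, -0.0]
gripper_width: 0.0451
t 10.32 pos [ 0.5688 -0.4386  0.0488] zhead -20.37 down [ 0.001 -0.001 -1.   ] shift [-0.0001  0.0018 -0.0009] turn 0.0005 F [ 0.8 -0.1 -0. ] w 0.0451
```

View pics/w9.png

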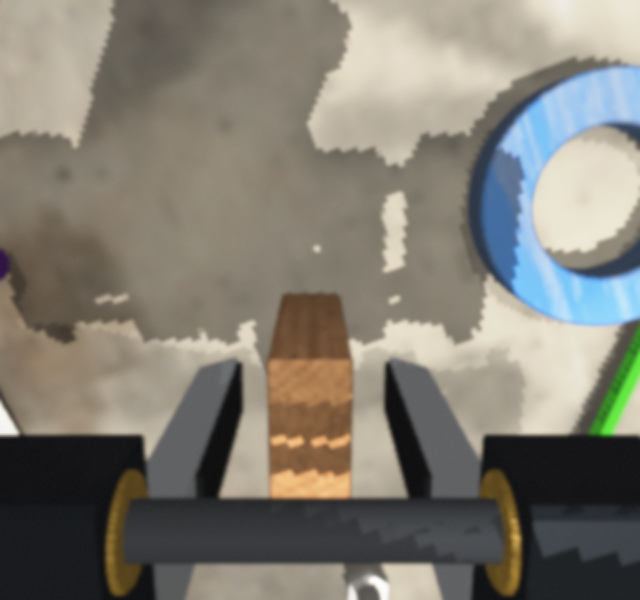

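```bash
python3 -m inch '[[0,0.001,0,0],[0,0,0,0],[0,0,0,0],[0,0,0,0],[0,0,0,0]]' 0 50; python3 -m inch '[[0,0,0,0],[0,0,0,0]]'
python3 - <<'E'
from h import *
go((.568,-.4382,.047),-17.1)
E
python3 -m inch '[[0,-0.02,0,-0.03],[0,-0.03,0,-0.028],[0,-0.03,0,0],[0,-0.01,0,0],[0,0,0,0]]'
python3 - <<'E'
from h import *
go((.568,-.4382,.047),-17.1)
z=np.load("w7.npz");cm={k:z[k] for k in("K","k1","rvec","tvec")};cm["k1"]=float(cm["k1"]);p,d=z["p"],z["d"]
W=unproj(cm,d);x,y,zz=W[...,0],W[...,1],W[...,2]
m=(zz>.074)&(zz<.082)&(np.hypot(x-.55,y+.172)<.02);P=W[m].astype(np.float32)
print("pin top",len(P),cv2.minAreaRect(np.ascontiguousarray(P[:,:2])),P.mean(0))
m=(zz>.022)&(zz<.034)&(x>.42)&(x<.66)&(y>-.34)&(y<-.08);P=W[m].astype(np.float32);print("board",cv2.minAreaRect(np.ascontiguousarray(P[:,:2])))
# fence front face in jig frame
j=np.array([.5324,-.2016]);th=np.radians(-17.13);ex=np.array([np.cos(th),np.sin(th)]);ey=np.array([-ex[1],ex[0]])
m=(zz>.05)&(zz<.062)&(x>.48)&(x<.66)&(y>-.34)&(y<-.1)
Q=W[m][:,:2]-j;a=Q@ex;b=Q@ey;s=(a<.03)&(b>-.045)&(b<.015);print("fence x",np.percentile(a[s],[1,5,50,95,99]),"y",b[s].min(),b[s].max())
pin=np.array([.550,-.1722])-j;print("pin jig",pin@ex,pin@ey)
for X in ((-.02,-.004),):print("approach",j+X[0]*ex+X[1]*ey)
E
```

```text
time: 10.78
position: [0.5681, -0.4394, 0.047]
orientation: [-1.019, 1.466, -1.467]
contact_force: [-1.1, 0.7, 3.2]
gripper_width: 0.0214
time: 10.95
position: [0.5681, -0.4394, 0.0471]
orientation: [-1.019, 1.466, -1.467]
contact_force: [-1.4, 1.1, 5.3]
gripper_width: 0.0217
t 10.95 pos [ 0.5681 -0.4394  0.0471] zhead -20.43 down [ 0.001 -0.    -1.   ] shift [-0.0011  0.0001 -0.0006] turn -0.0582 F [-1.4  1.1  5.3] w 0.0217
time: 11.37
position: [0.5688, -0.44, 0.1393]
orientation: [-1.052, 1.422, -1.43]
contact_force: [0.2, -0.7, -1.7]
gripper_width: 0.0219
t 11.37 pos [ 0.5688 -0.44    0.1393] zhead -17.12 down [ 0.004 -0.003 -1.   ] shift [-0.0016  0.0923 -0.0016] turn -0.0003 F [ 0.2 -0.7 -1.7] w 0.0219
pin top 247 ((0.5498485565185547, -0.17320826649665833), (0.014702110551297665, 0.014811750501394272), 42.05213928222656) [ 0.54979813 -0.17318144  0.0763885 ]
board ((0.5327942967414856, -0.20145346224308014), (0.12950968742370605, 0.13027256727218628), 72.93959045410156)
fence x [0.00872462 0.00872917 0.01173601 0.01557647 0.01570924] y -0.04456984973232553 0.014811442329635499
pin jig 0.00815974740705609 0.03327970135462523
approach [ 0.51210906 -0.19953174]
```

```bash
python3 - <<'E'
from h import *
go((.5176,-.2022,.135),-17.1)
E
```

```text
t 11.37 pos [ 0.5688 -0.44    0.1393] zhead -17.12 down [ 0.004 -0.003 -1.   ] shift [-0.2122  0.0034 -0.1189] turn -0.0003 F [ 0.2 -0.7 -1.7] w 0.0219
```

```bash
python3 -m inch '[[-0.015,0,-0.008,0],[-0.03,0,-0.017,0],[-0.032,0,-0.018,0],[-0.032,0,-0.018,0],[-0.032,0,-0.018,0]]'; python3 -m inch '[[-0.032,0,-0.018,0],[-0.024,0,-0.014,0],[-0.015,0,-0.008,0],[0,0,0,0],[0,0,0,0]]'; python3 -m inch '[[0,0,0,0]]'
python3 - <<'E'
from h import *
go((.5176,-.2022,.0755),-17.1)
E
```

```text
time: 11.78
position: [0.5325, -0.2793, 0.1339]
orientation: [-1.054, 1.429, -1.424]
contact_force: [1.4, -0.3, -0.4]
gripper_width: 0.0216
time: 12.2
position: [0.5162, -0.2011, 0.1351]
orientation: [-1.054, 1.427, -1.424]
contact_force: [0.5, -0.5, -1.4]
gripper_width: 0.0218
time: 12.28
position: [0.5165, -0.2022, 0.1354]
orientation: [-1.053, 1.427, -1.425]
contact_force: [-0.3, -0.3, -0.9]
gripper_width: 0.0218
t 12.28 pos [ 0.5165 -0.2022  0.1354] zhead -17.13 down [-0.001  0.    -1.   ] shift [-0.0003  0.0599  0.0012] turn -0.0005 F [-0.3 -0.3 -0.9] w 0.0218
```

```bash
python3 -m inch '[[0,0.015,0.001,0],[0,0.02,0,0],[0,0.014,0,0],[0,0.006,0,0],[0,0.002,0,0]]'; python3 -m inch '[[0,0,0,0],[0,0,0,0]]'
python3 - <<'E'
from h import *
go((.5176,-.2022,.0755),-17.1)
zoom("scene","c10.png",(220,150,360,300),5)
zoom("side","s10.png",(200,130,300,230),6)
E
```

```text
time: 12.7
position: [0.517, -0.2025, 0.0779]
orientation: [-1.053, 1.429, -1.425]
contact_force: [-0.1, -0.4, -1.2]
gripper_width: 0.0218
time: 12.87
position: [0.5179, -0.2024, 0.0801]
orientation: [-1.052, 1.425, -1.427]
contact_force: [0.2, 0.3, -0.6]
gripper_width: 0.0216
t 12.87 pos [ 0.5179 -0.2024  0.0801] zhead -17.14 down [ 0.001 -0.    -1.   ] shift [-0.0001  0.0046 -0.0004] turn -0.0006 F [ 0.2  0.3 -0.6] w 0.0216
```

View pics/c10.png

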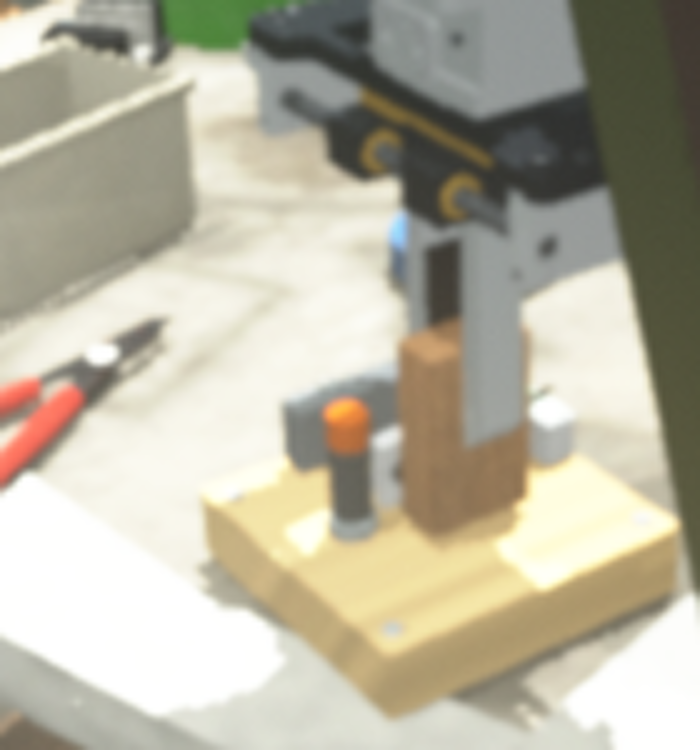

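View pics/s10.png

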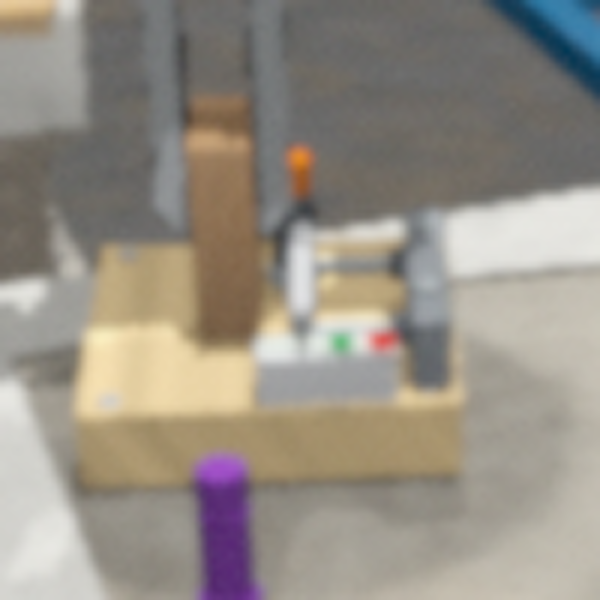

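```bash
python3 -m inch '[[0,0.003,0,0],[0,0.001,0,0],[0,0,0,0],[0,0,0,0]]'; python3 -m inch '[[0,0.001,0,0],[0,0,0,0],[0,0,0,0]]';  python3 -m inch '[[0,0.001,0,0],[0,0,0,0],[0,0,0,0]]'
```

```text
time: 13.3
position: [0.5176, -0.2019, 0.0755]
orientation: [-1.053, 1.426, -1.426]
contact_force: [-0.5, -0.3, -1.2]
gripper_width: 0.0215
time: 13.55
position: [0.5178, -0.202, 0.075]
orientation: [-1.053, 1.425, -1.426]
contact_force: [-1.1, 0.7, 5.4]
gripper_width: 0.0212
time: 13.8
position: [0.5178, -0.202, 0.075]
orientation: [-1.052, 1.425, -1.426]
contact_force: [-7.1, 3.3, 17.4]
gripper_width: 0.0216
```

```bash
python3 -m inch '[[0,-0.0012,0,0],[0,0,0.004,0],[0,0,0.004,0],[0,0,0,0]]'; python3 -m inch '[[0,0,0.002,0],[0,0,0,0],[0,0,0,0]]';  python3 - <<'E'
from h import *
go((.5176,-.2022,.0755),-17.1)
o=manip.get_obs();j=np.array([.5325,-.2015]);th=np.radians(-17.1);ex=np.array([np.cos(th),np.sin(th)]);ey=np.array([-ex[1],ex[0]])
q=o["position"][:2]-j;f=o["contact_force"][:2];print("jig",q@ex,q@ey,"F",f@ex,f@ey)
E
```

```text
time: 14.13
position: [0.5261, -0.2046, 0.075]
orientation: [-1.052, 1.425, -1.426]
contact_force: [0.6, -0.4, 5.4]
gripper_width: 0.0216
time: 14.38
position: [0.5276, -0.2051, 0.075]
orientation: [-1.053, 1.425, -1.426]
contact_force: [-2.5, 0.7, 6.7]
gripper_width: 0.022
t 14.38 pos [ 0.5276 -0.2051  0.075 ] zhead -17.11 down [ 0. -0. -1.] shift [ 0.0002 -0.0005 -0.0104] turn -0.0001 F [-2.5  0.7  6.7] w 0.022
jig -0.0036396339386325 -0.004848230338376969 F -2.579329943194511 -0.07180064512775948
```

```bash
python3 -m inch '[[-0.002,0,0,0],[-0.001,0,0,0],[0,0,0,0],[0,0,0,0]]'; python3 -m inch '[[-0.001,0,0,0],[0,0,0,0],[0,0,0,0]]'; cat >> h.py <<'E'
def jig():
    o=manip.get_obs();j=np.array([.5325,-.2015]);th=np.radians(-17.1);ex=np.array([np.cos(th),np.sin(th)]);ey=np.array([-ex[1],ex[0]])
    q=o["position"][:2]-j;f=o["contact_force"];print("t",o["time"],"jig",(q@ex).round(4),(q@ey).round(4),o["position"][2].round(4),"F",(f[:2]@ex).round(2),(f[:2]@ey).round(2),f[2].round(2),"w",o["gripper_width"].round(4))
E
python3 -c "
from h import *
jig();zoom('wrist','w11.png',(160,0,480,300),2);zoom('scene','c11.png',(260,180,340,270),7)"
```

```text
time: 14.72
position: [0.5287, -0.2024, 0.075]
orientation: [-1.052, 1.424, -1.427]
contact_force: [-0.1, -2.3, 4.5]
gripper_width: 0.0217
time: 14.97
position: [0.5289, -0.2015, 0.075]
orientation: [-1.052, 1.424, -1.427]
contact_force: [-1.0, -1.5, 5.6]
gripper_width: 0.0219Traceback (most recent call last):
  File "<string>", line 3, in <module>
    jig();zoom('wrist','w11.png',(160,0,480,300),2);zoom('scene','c11.png',(260,180,340,270),7)
    ~~~^^
  File "h.py", line 42, in jig
    q=o["position"][:2]-j;f=o["contact_force"];print("t",o["time"],"jig",(q@ex).round(4),(q@ey).round(4),o["position"][2].round(4),"F",(f[:2]@ex).round(2),(f[:2]@ey).round(2),f[2].round(2),"w",o["gripper_width"].round(4))
                                                                                                                                                                                                 ^^^^^^^^^^^^^^^^^^^^^^^^
AttributeError: 'float' object has no attribute 'round'
```

```bash
sed -i 's/o\["gripper_width"\].round(4)/round(o["gripper_width"],4)/' h.py
python3 -c "
from h import *
jig();zoom('wrist','w11.png',(160,0,480,300),2);zoom('scene','c11.png',(260,180,340,270),7)"
```

```text
t 14.9667 jig -0.0035 -0.0011 0.075 F -0.55 -1.72 5.56 w 0.0219
```

View pics/c11.png

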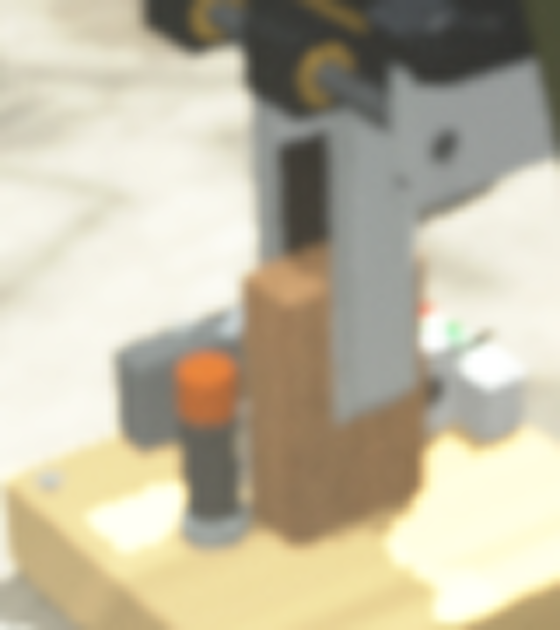

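View pics/w11.png

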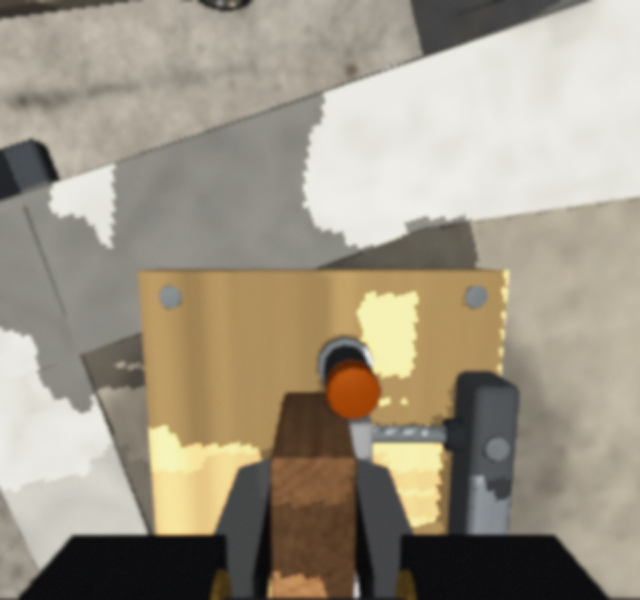

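Collar and block side are nearly touching (scene crop ≈(245,525)); stepping on to find the contact.

```bash
for i in 1; do python3 -m inch '[[-0.001,0,0,0],[0,0,0,0],[0,0,0,0]]' >/dev/null; python3 -c "
from h import *
jig()"; python3 -m inch '[[-0.001,0,0,0],[0,0,0,0],[0,0,0,0]]'>/dev/null; python3 -c "
from h import *
jig()"; done
```

```text
t 15.3167 jig -0.0035 -0.0002 0.075 F -0.0 -2.6 5.86 w 0.0219
t 15.5667 jig -0.0035 0.0008 0.075 F 1.0 -2.47 5.02 w 0.0216
```

```bash
python3 -m inch '[[-0.001,0,0,0],[0,0,0,0],[0,0,0,0]]' >/dev/null; python3 -c "
from h import *
jig()"; python3 -m inch '[[-0.001,0,0,0],[0,0,0,0],[0,0,0,0]]'>/dev/null; python3 -c "
from h import *
jig()"
```

```text
t 15.8167 jig -0.0035 0.0016 0.075 F -0.1 -4.47 5.31 w 0.0216
t 16.0667 jig -0.0035 0.002 0.0751 F 0.33 -9.22 5.1 w 0.0219
```

```bash
python3 -m inch '[[0.0005,0,0,0],[0,0,0.002,0],[0,0,0.002,0],[0,0,0.002,0],[0,0,0,0]]' >/dev/null; python3 -c "
from h import *
jig()"; python3 -m inch '[[0,0,0.002,0],[0,0,0.001,0],[0,0,0,0],[0,0,0,0]]'>/dev/null; python3 -c "
from h import *
jig();zoom('side','s12.png',(200,130,300,230),6);zoom('scene','c12.png',(260,180,340,270),7)"
```

```text
t 16.4833 jig 0.0014 0.0014 0.0751 F -11.08 -9.59 13.64 w 0.0219
t 16.8167 jig 0.0037 0.0013 0.0751 F -15.36 -10.08 15.29 w 0.0216
```

View pics/c12.png

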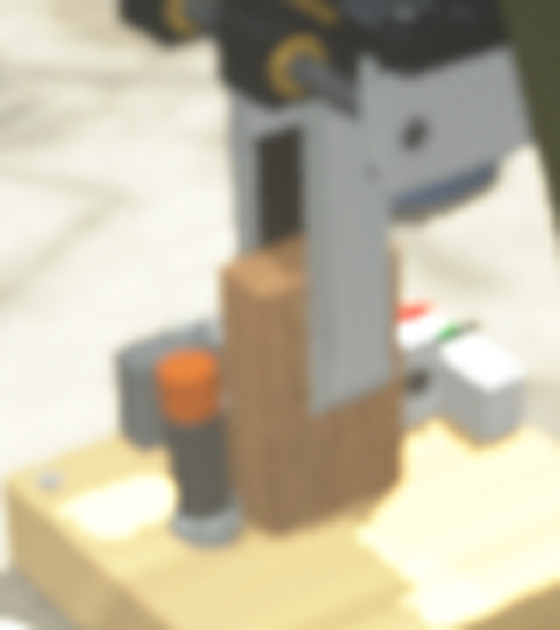

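View pics/s12.png

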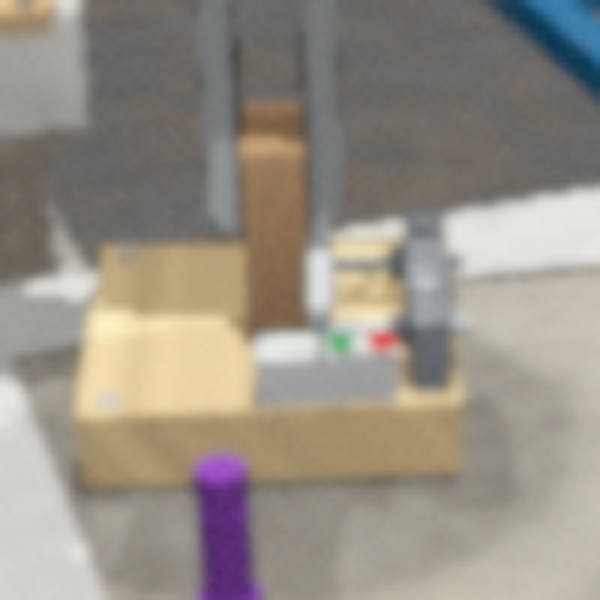

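```bash
python3 -m inch '[[0.001,-0.0008,0,0],[0.0005,0,0,0],[0,0,0,0],[0,0,0,0]]' - 60 >/dev/null; python3 -c "
from h import *
jig()"; python3 -m inch '[[0,0,0.002,0],[0,0,0.002,0],[0,0,0.001,0],[0,0,0,0],[0,0,0,0]]'>/dev/null; python3 -c "
from h import *
jig();zoom('side','s13.png',(200,130,300,230),6);zoom('scene','c13.png',(260,180,340,270),7);zoom('wrist','w13.png',(160,0,480,300),2)"
```

```text
t 17.25 jig 0.0038 0.0008 0.075 F -9.86 -2.83 6.88 w 0.0216
t 17.6667 jig 0.0085 0.0008 0.0751 F -13.09 -3.72 8.13 w 0.0213
```

View pics/c13.png

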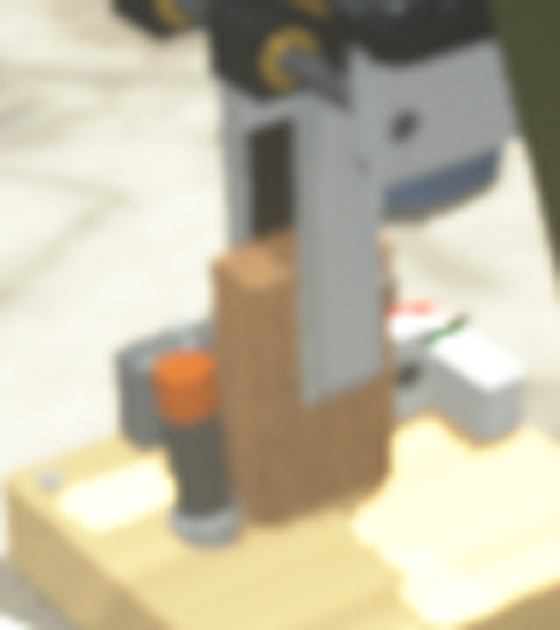

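View pics/s13.png

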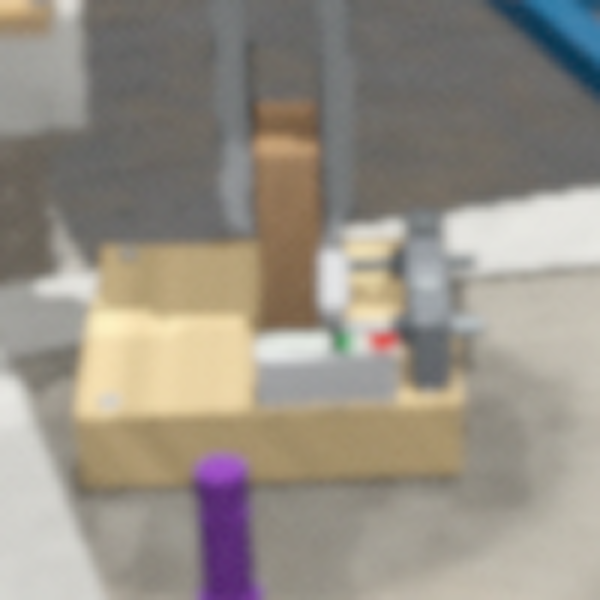

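View pics/w13.png

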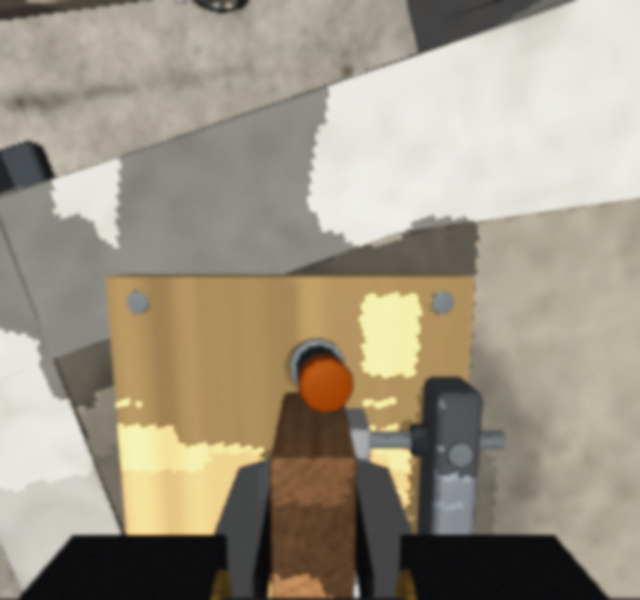

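```bash
python3 -m inch '[[0.001,0,0,0],[0.0005,0,0,0],[0,0,0,0],[0,0,0,0]]' >/dev/null; python3 -c "
from h import *
jig();zoom('side','s14.png',(200,130,300,230),6);zoom('scene','c14.png',(260,180,340,270),7)"
```

```text
t 18.15 jig 0.0085 0.0006 0.075 F -10.91 5.19 9.13 w 0.0219
```

View pics/c14.png

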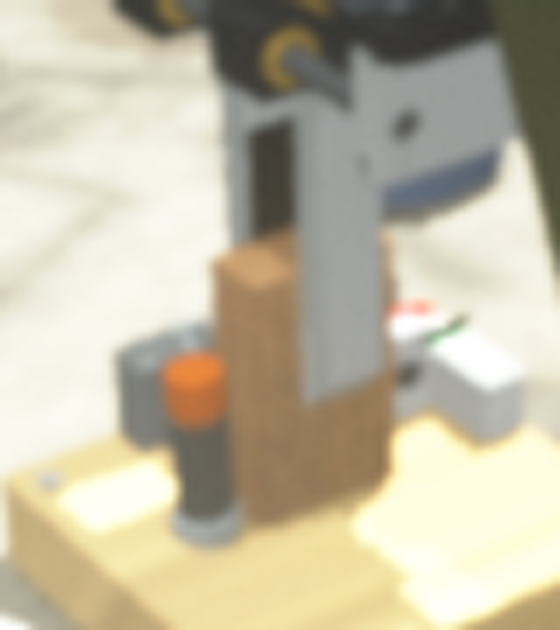

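```bash
python3 -m inch '[[-0.0005,-0.0004,0,0],[0,0,0,0],[0,0,0,0]]' >/dev/null; python3 -c "
from h import *
jig();zoom('wrist','w15.png',(260,140,380,260),6);zoom('scene','c15.png',(270,210,330,265),10);jig()"
```

```text
t 18.5 jig 0.0085 0.0007 0.0751 F -10.8 1.15 4.55 w 0.0214
t 18.6 jig 0.0085 0.0006 0.0751 F -10.47 1.61 5.42 w 0.0217
```

View pics/w15.png

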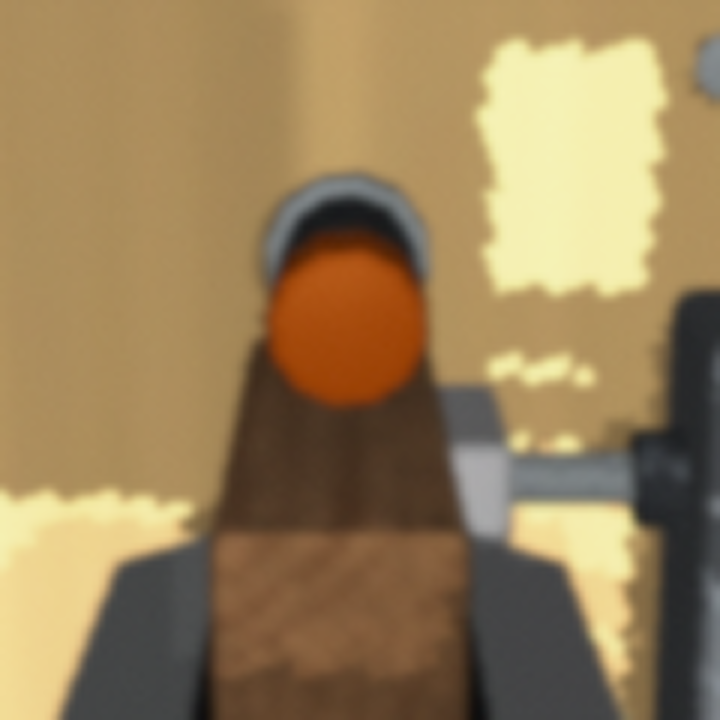

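View pics/c15.png

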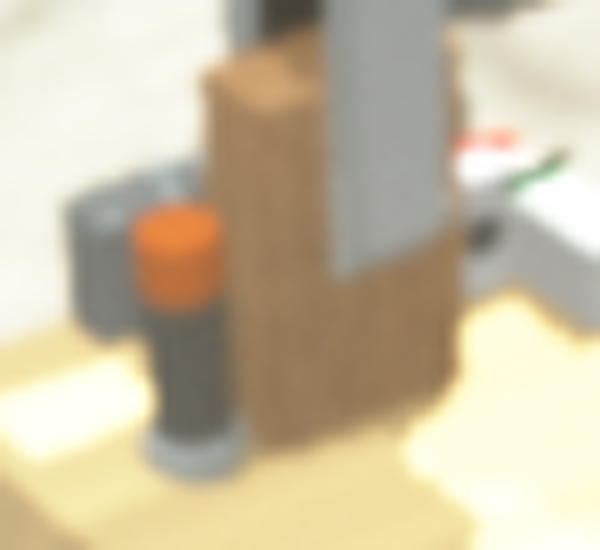

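```bash
python3 -c "
from h import *
cm=viewer.camera_model('wrist')
t=onplane(cm,(318,194.7),.078)[0]; 
# collar circle: centre col 348/6, top edge row 175/6, radius ~80/6
e=onplane(cm,(260+348/6,140+176/6),.034)[0]; a=onplane(cm,(260+266/6,140+250/6),.034)[0]; b=onplane(cm,(260+430/6,140+250/6),.034)[0]
th=np.radians(-17.1);ex=np.array([np.cos(th),np.sin(th)]);ey=np.array([-ex[1],ex[0]]);j=np.array([.5325,-.2015])
J=lambda q:((q[:2]-j)@ex,(q[:2]-j)@ey)
for n,q in (('top',t),('far collar edge',e),('l',a),('r',b),('w7top',np.array([.5498,-.1732]))):print(n,np.round(J(q),4))
print(np.round(J(onplane(cm,(260+340/6,140+532/6),.103)[0]),4),'block top far edge')
"
```

```text
top [0.0094 0.035 ]
far collar edge [0.0095 0.0434]
l [-0.0002  0.0347]
r [0.0191 0.0347]
w7top [0.0082 0.0321]
[0.0087 0.0235] block top far edge
```

```bash
cat >> h.py <<'E'
def pincheck(name):
    jig();cm=viewer.camera_model('wrist');p,d=zoom('wrist',name,(260,140,380,260),6)
    hsv=cv2.cvtColor(p,cv2.COLOR_RGB2HSV);m=((hsv[...,0]<14)&(hsv[...,1]>215)&(hsv[...,2]>110)).astype(np.uint8);m[:140]=0;m[260:]=0;m[:,:260]=0;m[:,380:]=0
    n,l,s,c=cv2.connectedComponentsWithStats(m);i=1+np.argmax(s[1:,4]);b=s[i];ctr=np.array([b[0]+b[2]/2-.5,b[1]+b[3]-.5-b[2]/2]);print("tip px",b,ctr)
    th=np.radians(-17.1);ex=np.array([np.cos(th),np.sin(th)]);ey=np.array([-ex[1],ex[0]]);j=np.array([.5325,-.2015])
    t=onplane(cm,ctr,.078)[0];print("tip jig",np.round(((t[:2]-j)@ex,(t[:2]-j)@ey),4))
E
python3 -c "
from h import *
pincheck('w15b.png')"
python3 -m inch '[[0.0008,0,0,0],[0,0,0,0],[0,0,0,0]]' >/dev/null; python3 -c "
from h import *
pincheck('w16.png')
zoom('scene','c16.png',(270,210,330,265),10)"
```

```text
t 18.6 jig 0.0085 0.0006 0.0751 F -10.47 1.61 5.42 w 0.0217
tip px [305 181  25  26 530] [317. 194.]
tip jig [0.0088 0.0354]
t 18.9 jig 0.0085 0.0004 0.075 F -10.16 5.45 6.08 w 0.0216
tip px [305 183  25  26 526] [317. 196.]
tip jig [0.0089 0.0339]
```

View pics/w16.png

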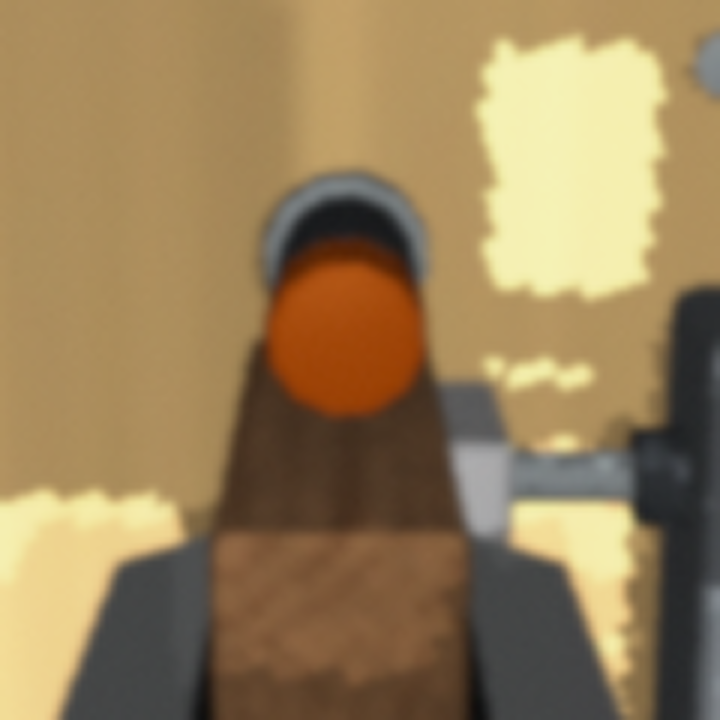

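View pics/c16.png

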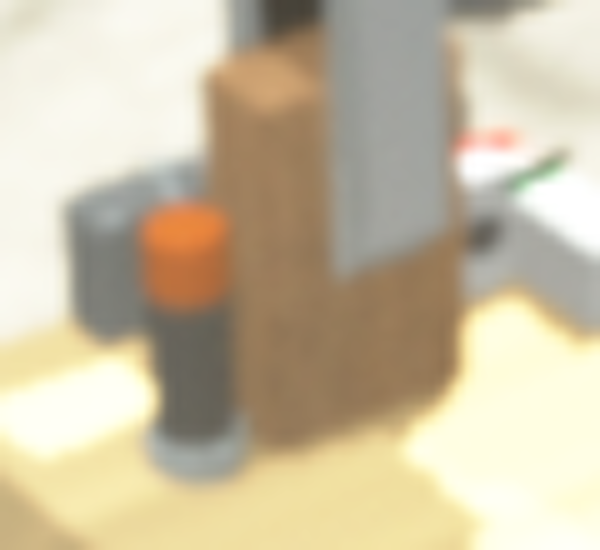

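```bash
python3 -m inch '[[-0.0003,0,0,0],[0,0,0,0]]' >/dev/null; python3 -c "
from h import *
jig()
cm=viewer.camera_model('wrist')
th=np.radians(-17.1);ex=np.array([np.cos(th),np.sin(th)]);ey=np.array([-ex[1],ex[0]]);j=np.array([.5325,-.2015])
for u,v in ((450,445),(504,445),(506,500)):
  q=onplane(cm,(260+u/6,140+v/6),.058)[0];print(np.round(((q[:2]-j)@ex,(q[:2]-j)@ey),4))
p,d=zoom('side','s17.png',(235,165,280,200),16)
p,d=viewer.capture('scene');cv2.imwrite('pics/c17.png',cv2.resize(p[215:245,310:345,::-1],None,fx=16,fy=16,interpolation=cv2.INTER_CUBIC))
"
```

```text
t 19.1667 jig 0.0085 0.0004 0.0751 F -10.01 3.8 4.97 w 0.0217
[0.0204 0.0176]
[0.0261 0.0176]
[0.0265 0.0115]
```

View pics/s17.png

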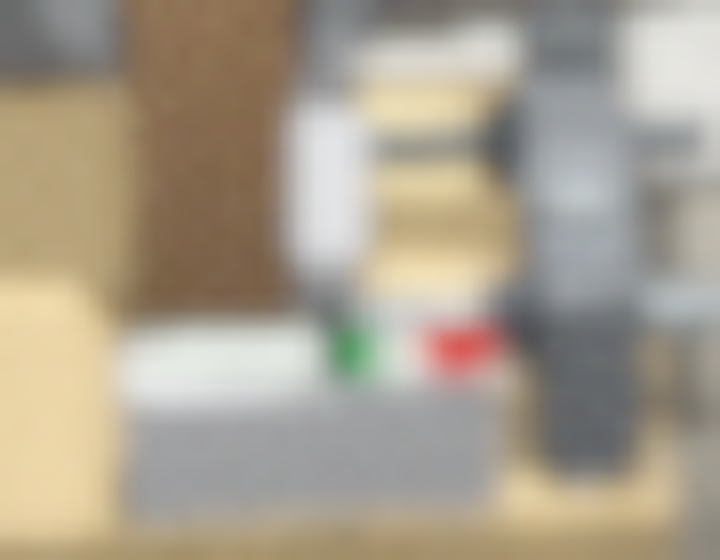

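View pics/c17.png

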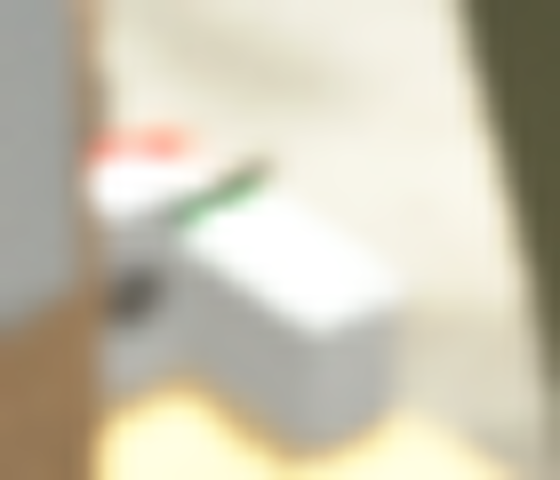

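```bash
python3 -m inch '[[0,0,0.001,0],[0,0,0.0008,0],[0,0,0,0],[0,0,0,0]]' >/dev/null; python3 -c "
from h import *
pincheck('w18.png')
zoom('scene','c18.png',(270,210,345,265),9)
p,d=zoom('side','s18.png',(235,165,280,200),16)
"
```

```text
t 19.6 jig 0.0101 0.0004 0.0751 F -11.06 2.73 6.21 w 0.0217
tip px [302 183  26  26 525] [314.5 195.5]
tip jig [0.0091 0.0343]
```

View pics/w18.png

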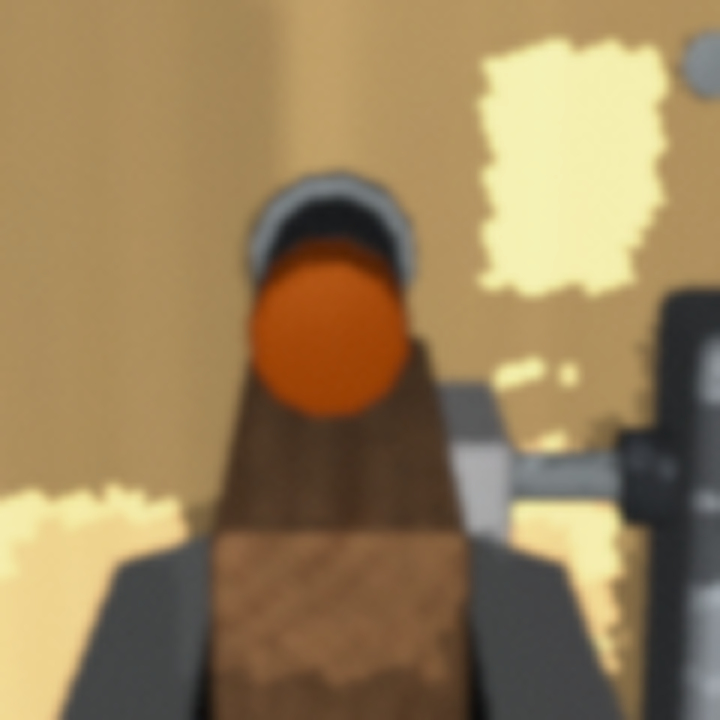

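View pics/c18.png

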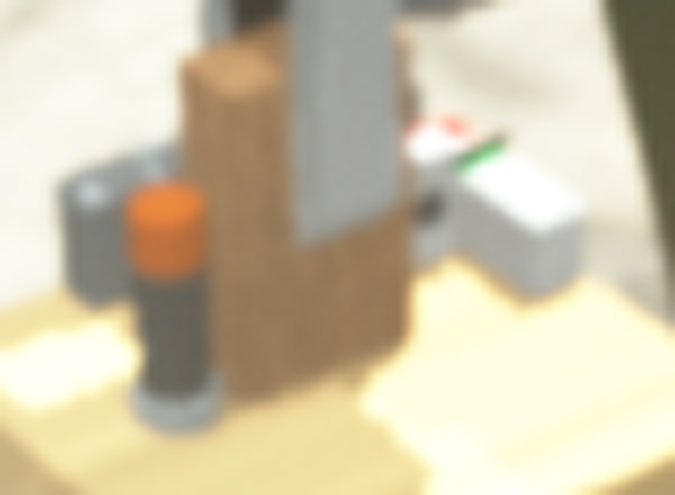

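View pics/s18.png

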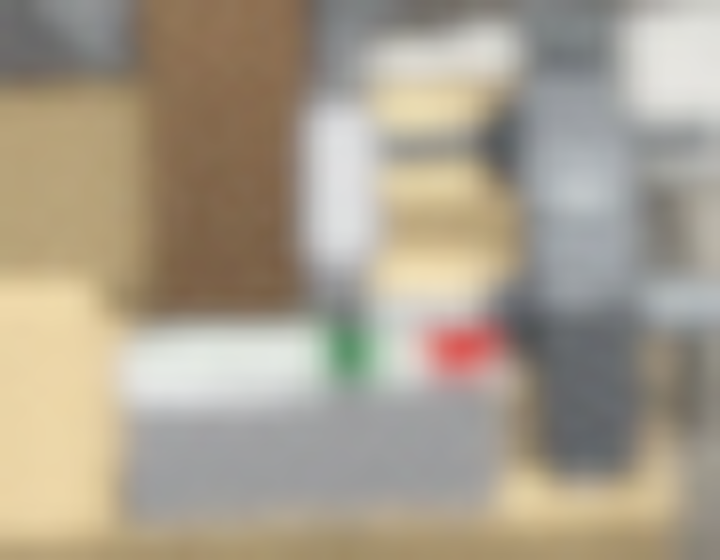

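```bash
python3 -m inch '[[-0.0004,0,0,0],[0,0,0,0],[0,0,0,0]]' >/dev/null; python3 -c "
from h import *
pincheck('w19.png')
zoom('scene','c19.png',(270,210,345,265),9)
"
```

```text
t 20.0 jig 0.0101 0.0005 0.075 F -12.02 1.8 5.37 w 0.0215
tip px [302 183  26  26 524] [314.5 195.5]
tip jig [0.0091 0.0343]
```

View pics/c19.png

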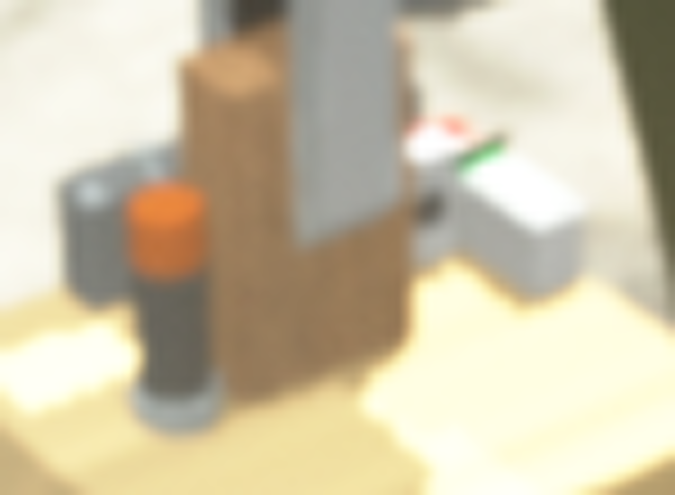

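View pics/w19.png

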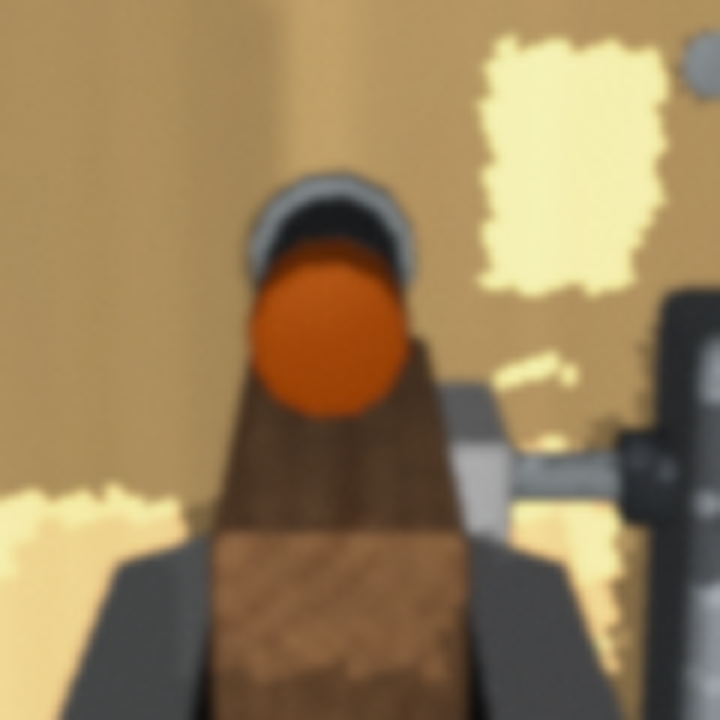

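```bash
for k in 1; do python3 -m inch '[[-0.0004,0,0,0],[0,0,0,0],[0,0,0,0]]' >/dev/null; python3 -c "
from h import *
pincheck('w20.png')
"; done; python3 -m inch '[[-0.0003,0,0,0],[0,0,0,0],[0,0,0,0]]' >/dev/null; python3 -c "
from h import *
pincheck('w21.png')
zoom('scene','c21.png',(270,210,345,265),9)
p,d=zoom('side','s21.png',(235,165,280,200),16)
"
```

```text
t 20.35 jig 0.0101 0.0005 0.075 F -12.42 -0.96 5.99 w 0.0218
tip px [302 183  26  26 523] [314.5 195.5]
tip jig [0.0091 0.0344]
t 20.65 jig 0.0101 0.0005 0.075 F -12.0 -2.81 5.92 w 0.0217
tip px [302 183  26  26 518] [314.5 195.5]
tip jig [0.0091 0.0345]
```

View pics/c21.png

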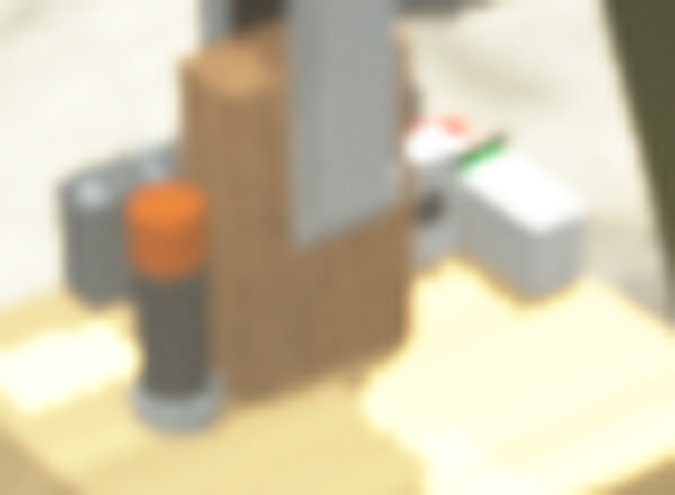

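View pics/w21.png

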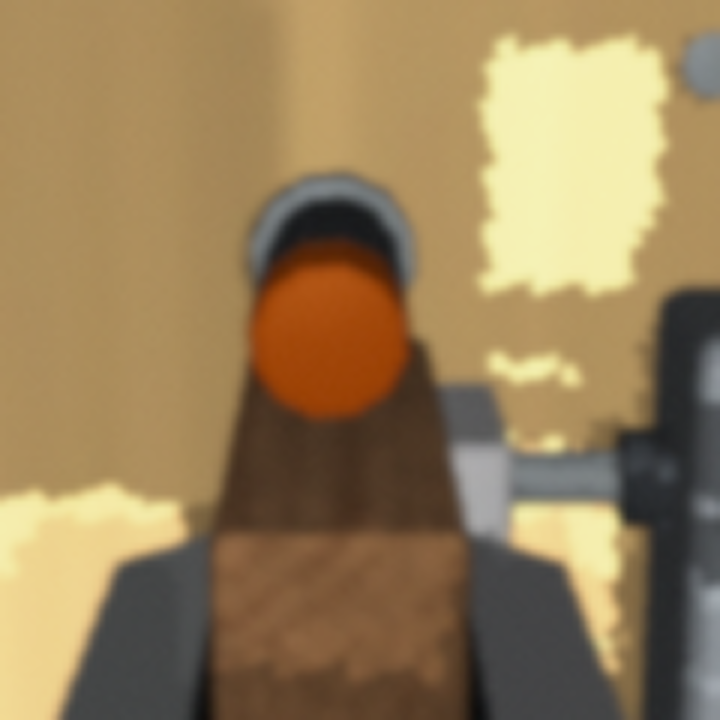

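```bash
python3 -m inch '[[0,0,0,0],[0,0,0,0],[0,0,0,0],[0,0,0,0],[0,0,0,0]]' >/dev/null; python3 -c "
from h import *
pincheck('w22.png'); print(manip.finish_job())
"
```

```text
t 21.2167 jig 0.0101 0.0006 0.0751 F -12.28 -2.87 6.04 w 0.0218
tip px [302 183  26  26 521] [314.5 195.5]
tip jig [0.0091 0.0345]
the job is handed in; nothing more can be done
None
```

View pics/s21.png

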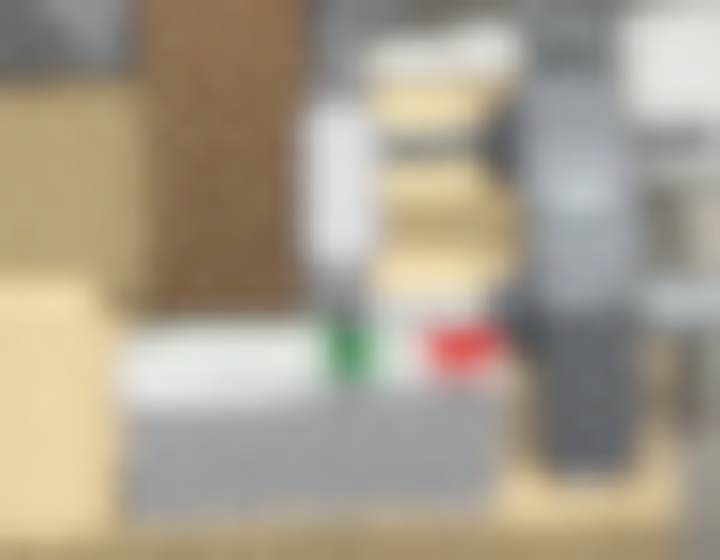

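I stood the steel pin in the socket until its collar met the board, and let go of it. I then put the block on the board, against the pin and the fence, and pushed until the pointer was in the green. I handed the job in at about 21 s, still gripping the block at 60 N and pushing with about 12 N.

**Last checks:**
- **Pointer:** it is near mid-green in the side picture. I estimate 12–13 mm of fence travel; the wrist view gave about 1 mm less when I compared the two earlier. The pointer never came near the red.
- **Pin:** my first, harder side push tilted it by about 3.5° in its loose socket. I eased off and it came back to about 1° or less, with the collar still looking seated.
- **Block against the pin:** I held it with about 3 N of light sideways push. The pin had moved with the block at this position, but part of that 3 N is friction. I judged the contact from those signs and did not see it directly.
- **Bystanders:** I never went near the tape roll, bolt or pliers, but I did not re-measure where they are at the end.

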